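# Pack the balance's ring weights into their caddy and latch it

## Task

Pack away the balance's steel ring weights: thread every ring lying on the bench down the caddy's post, largest at the bottom to smallest on top, each fully home. Then swing the clear lid down flat over them and, once it is shut, turn the turnbutton a quarter turn so that its bar lies across the end of the lid. Leave the other things on the bench where they are.

Things in the scene. Friction and masses are not known exactly. Their poses are not given: they have to be found in the camera images.
- caddy: grey metal caddy fixed to the bench, base plate 235 (x) x 110 (y) x 12. Origin: bench level under the post's axis; z up, x from post to hinge block. Steel post on the origin's axis, diameter 12, tapered tip, top 62 above the bench (50 above the plate). Hinge block (16 x 60, top 70 above the bench) at x = +97, latch pillar (18 x 30, top 74) at x = -111; sides (+y, -y) open
- post_tip (a point): top of the caddy's post, 62 mm above the bench
- lid (a joint): hinge angle of the caddy's clear acrylic lid, 50 wide, 182 long, 5 thick, with an aluminium edge strip: 0 = closed, flat and level over the post; 1.57 = upright; 1.9 = fully open. The stiff hinge stays where it is left (about 1 to 2 N at the free edge moves it)
- lid_hinge (a point): middle of the lid's hinge axis (parallel to the caddy's y, at caddy x = +93, 71 above the bench)
- lid_edge (a point): upper (outer) face of the lid, in the middle of its width, 180 mm from the hinge axis (its free edge is at 184). When the lid is closed this face is 76 above the bench; when open it looks away from the post
- button (a joint): angle of the turnbutton on the latch pillar, a plain steel bar 54 long, 12 wide, 16 tall on a vertical pivot, from 80 to 96 above the bench: 0 = bar parallel to the caddy's y (lid free); it grows anticlockwise seen from above to 1.57 = bar along the caddy's x, across the end of the closed lid. Stays where it is left
- button_grip (a point): centre of the turnbutton's bar, on its pivot axis, 88 above the bench (caddy x = -112); its own y axis lies along the bar
- ring_66: loose flat steel ring weight, outer diameter 66, bore 16, 12 thick; origin in its centre, at mid-thickness on its axis, z along its axis; its two faces are alike. May be absent
- ring_58: loose flat steel ring weight, outer diameter 58, bore 16, 11 thick; origin in its centre, at mid-thickness on its axis, z along its axis; its two faces are alike. May be absent
- ring_50: loose flat steel ring weight, outer diameter 50, bore 16, 10 thick; origin in its centre, at mid-thickness on its axis, z along its axis; its two faces are alike. May be absent
- ring_42: loose flat steel ring weight, outer diameter 42, bore 16, 9 thick; origin in its centre, at mid-thickness on its axis, z along its axis; its two faces are alike. May be absent
- ring_34: loose flat steel ring weight, outer diameter 34, bore 16, 9 thick; origin in its centre, at mid-thickness on its axis, z along its axis; its two faces are alike. May be absent
- bottle: white plastic jar, diameter 80, 150 tall; not part of the job. Origin in the centre of its underside
- beaker: small glass beaker, diameter 52, 60 tall; not part of the job. Origin in the centre of its underside
- cap: white plastic bottle cap, solid disc (no bore), diameter 36, 14 tall; not part of the job. Origin in the centre of its underside
- dish: clear closed dish, solid disc, diameter 60, 12 tall; not part of the job. Origin in the centre of its underside
- carton: cardboard carton, 70 x 110, 45 tall; not part of the job. Origin in the centre of its underside
- pipette: hand pipette lying along its own y: from y = -128 to +110 mm, 32 wide, 22 tall; not part of the job
Mind the look-alikes: they are no part of the job. Leave any orange look-alike of the ring_58 alone.

How it is judged:
By the outcome, as a careful person would: the job done as asked, in the order asked, and still so for the second after the job is handed in, with the robot touching nothing.
Of ring_66, ring_58, ring_50, ring_42, ring_34 only 3 to 4 are there at a start; the rules pass over those that are not, and their reading is None.
At some moment in a run one of ring_66, ring_58, ring_50, ring_42, ring_34 may be knocked a few centimetres aside while the robot is not near it.
Once in a run the grip may slacken for a moment while it holds something.
It also fails if it takes over 210 s, if anything falls off the work surface, if the arm or the gripper's body presses on something with over 40 N, if the wrist force passes 120 N, or if a joint passes its speed limit or range.

## Robot

A 7-joint arm with a two-finger parallel gripper is mounted at the origin on the work surface. World frame = base frame: x ahead of the robot, y to its left, z up, the work surface at z = 0. Lengths are in m, angles in rad, forces in N, time in s.
With the tool pointing down it reaches from about 0.4 to 0.875 m from the base axis. Payload 19.3 kg.
Tool frame: the origin (TCP) lies at the very end of the fingers, on their centre line; the grasp point (between the pads) lies 19 mm behind it; z points along the fingers, y is the line along which they close (so a half turn about z gives the same grasp; the last joint's range is limited). The gripper opens to 85 mm and grips with 20 to 120 N. Pads are 22 mm wide; open, the fingers measure 114 mm over their backs; the gripper's body (76 mm by 85 mm) begins 54 mm behind the grasp point. The pads swing forward as they close: fully open they stand 13 mm farther back than shut.
Start: joints at [1.088, 0.521, -0.036, 1.599, 0.021, 1.021, -0.113], TCP at [0.251, -0.573, 0.231] pointing down, gripper open.
Joint ranges: [-2.91, 2.91], [-0.3, 2.13], [-1.5, 1.42], [0.17, 2.43], [-1.26, 4.41], [0.16, 1.93], [-2.52, 2.52]. Speed limits (rad/s): [1.89, 1.89, 2.39, 2.39, 3.01, 3.01, 3.01].

## Interface

Orientations are given as [roll, pitch, yaw] about the fixed x, y, z axes, in that order (R = Rz(yaw) Ry(pitch) Rx(roll)).
In Python, from workcell import monitor, optics, workorder gives the robot as it stands.
- The arm moves only by the tool apply_moves, never from a script. Its arguments are lists of equal length, an entry for each row: "linear": the shift along the tool's x, y, z each as a share of 0.1 m, from -1 to 1, a list of three; "delta_rot": the turn, a rotation vector about the tool's x, y, z each as a share of 120 degrees, from -1 to 1, a list of three. A call has exactly 5 rows; each row is the pose to reach, as a shift and turn from the pose commanded when the call began, along the tool's axes at that moment; what a row does not reach only later rows make up. A row lasts 1/12 s, in which the tool goes at most 41.7 mm and 7.16 degrees, less where a joint would pass 70% of its speed; a pose out of reach is approached as far as the arm can. A call with a number of a shift or a turn outside -1 to 1 is refused whole. A call with a gripper value outside its range is refused whole. "gripper" is the opening, from -1 (shut) to 1 (fully open), set as the call begins (left out, the last holds). The fingers move at their own pace and stop on an object; "force" is the grip in N (left out, the last holds). Time passes only in rows, so rows that repeat a pose let the fingers close, or fill a call up. It gives the time, the measured TCP pose, the force, the opening and the grip force at its end, in the units of the state.
- monitor.observe(): the state, without advancing time (a new reading comes with each control period).
- optics.grab_frame(name): name is "scene" or "top"; returns (picture, depth): 420x560x3 uint8, red, green, blue; 420x560 float32, m along the optical axis (not along the pixel's ray), 0 where there is no reading.
- optics.camera_info(name): a dict with "fx", "fy", "cx", "cy" (pixels), "rvec" (rotation vector, rad) and "tvec" (3), from world to camera coordinates, as OpenCV has them. Camera axes: x right, y down, z forward; pixel columns grow to the right and rows downward; lengths in m; the calibration is good to about 2 mm. A picture is of the moment at which its call begins. camera_info takes no time and is no camera call.
- workorder.job_done(): hands the job in; it is judged then, once.
The state is a dict: "clock": time; "qpos": joint angles; "qd": joint speeds; "joint_efforts": joint torques, N m; "position": TCP position; "tool_rot": TCP orientation; "force": force on the tool from outside, world axes, zero at the start; "moment": the same for the moment, N m; "grip_width": finger opening in m; "finger_force": force on a finger pad.
Only numpy, scipy, OpenCV 4.12 (cv2) and the standard library are available. Lean on these libraries where they do the work, as an engineer would, in place of code of your own. Each camera call takes 0.05 s, during which the arm holds its last target. There are 200 camera calls.

## Working session

There is one attempt and no reset: what is moved stays moved. The work goes in short steps, Python scripts to look and compute and a tool call to move; the robot and the scene stay as the last step left them, time stands still between calls to the robot, and variables do not carry over. Pictures are saved under pics/ and viewed, at most 14 in all, crops included, and the job is handed in when it is done.

Besides the shell and the picture viewer there is one more tool, called by a JSON object that holds its "method" and its "body". apply_moves: Moves the arm, as the interface text tells. Its arguments: {"type":"object","properties":{"linear":{"type":"array"},"delta_rot":{"type":"array"},"gripper":{"type":"number"},"force":{"type":"number"}},"required":["linear","delta_rot"]}

```bash
mkdir -p pics; ls; cat > h.py <<'E'
import numpy as np, cv2
from scipy.spatial.transform import Rotation as R
from workcell import monitor, optics, workorder
def cam(n):
    c=optics.camera_info(n); Rm=R.from_rotvec(np.ravel(c['rvec'])).as_matrix(); return c,Rm,np.ravel(c['tvec'])
def pts(n,d):
    c,Rm,t=cam(n); v,u=np.mgrid[:d.shape[0],:d.shape[1]]
    P=np.stack([(u-c['cx'])/c['fx']*d,(v-c['cy'])/c['fy']*d,d],-1)
    return (P-t)@Rm   # world
def proj(n,p):
    c,Rm,t=cam(n); q=Rm@np.asarray(p)+t; return c['fx']*q[0]/q[2]+c['cx'],c['fy']*q[1]/q[2]+c['cy']
def ray(n,u,v,z):
    c,Rm,t=cam(n); d=Rm.T@np.array([(u-c['cx'])/c['fx'],(v-c['cy'])/c['fy'],1]); o=-Rm.T@t
    return o+d*(z-o[2])/d[2]
def save(n,name,crop=None,s=1):
    im,d=optics.grab_frame(n); b=im[:,:,::-1]
    np.savez('pics/'+name+'.npz',im=im,d=d)
    if crop: b=b[crop[1]:crop[3],crop[0]:crop[2]]
    b=cv2.resize(np.ascontiguousarray(b),None,fx=s,fy=s,interpolation=cv2.INTER_CUBIC); cv2.imwrite('pics/'+name+'.png',b)
    return im,d
E
python3 - <<'E'
from h import *
save('top','t0',s=1.4); save('scene','s0',s=1.4)
for n in('top','scene'):
    c,Rm,t=cam(n); print(n,c['fx'],-Rm.T@t, Rm[2])
print(monitor.observe())
E
```

```text
pics
top 381.5306618383044 [ 0.36671863 -0.01683388  0.9589733 ] [ 0.1608134   0.00707388 -0.98695948]
scene 519.6999917253554 [ 1.39005612 -0.3008195   1.01841717] [-0.67417284  0.21078224 -0.70785721]
{'clock': 0.1, 'qpos': array([ 1.08783302,  0.52191308, -0.03630344,  1.59993902,  0.02119362,
        1.02111461, -0.11278142]), 'qd': array([ 1.27890494e-03, -1.52262212e-03,  6.88653700e-05, -6.03545888e-04,
        4.48094676e-04, -5.78982608e-04,  1.72051646e-03]), 'joint_efforts': array([ 3.12706172e-03, -9.28500080e+01,  1.98380336e+00, -3.70534551e+01,
        1.82116631e-02,  5.27736760e-03, -3.50384869e-05]), 'position': array([ 0.2505518 , -0.57225492,  0.2308136 ]), 'tool_rot': array([-3.14060624e+00,  7.60632818e-05,  4.12746595e-01]), 'force': array([ 0.57315549, -0.12594905,  0.23890629]), 'moment': array([-0.002587  ,  0.00714982, -0.01695385]), 'finger_force': 0.0, 'grip_width': 0.08521565814920788}
```

View pics/t0.png

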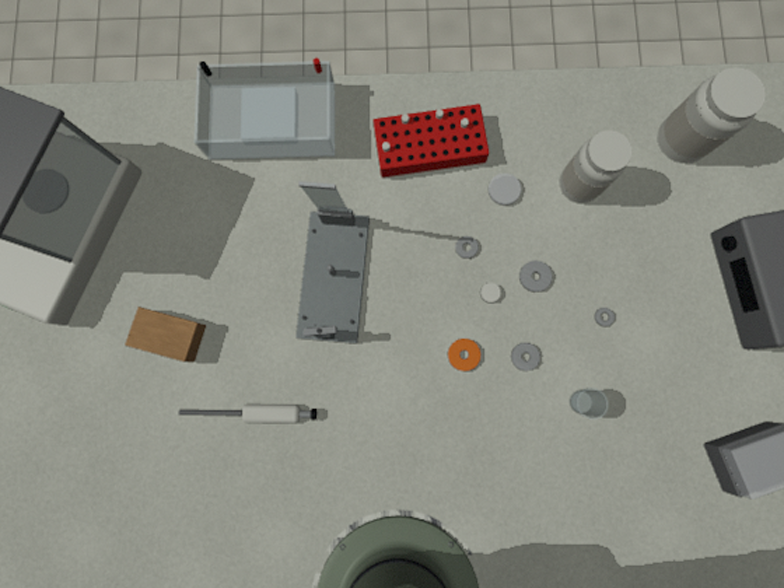

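View pics/s0.png

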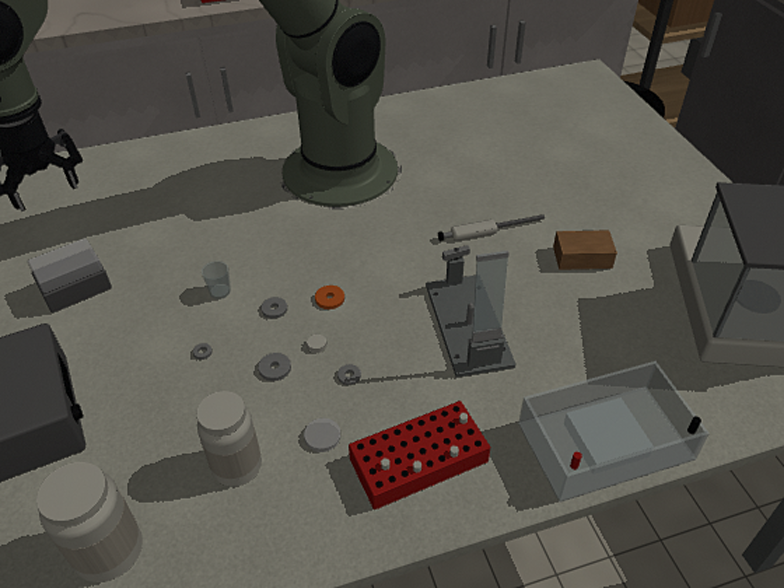

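Top picture (1.4x): grey rings at (536,276), (526,356), (468,247) and (605,317). The look-alikes are the orange ring (465,355), the cap (491,293) and the dish (505,190). The caddy has its post at (332,270), latch at (320,332) and open lid at (327,200). Next I measure these and confirm them in an enlarged crop.

```bash
cat >> h.py <<'E'
def blobs(n,d,zmin=0.005,zmax=0.03,box=(0.3,1.0,-0.6,0.3)):
    P=pts(n,d); m=((P[...,2]>zmin)&(P[...,2]<zmax)&(d>0)&(P[...,0]>box[0])&(P[...,0]<box[1])&(P[...,1]>box[2])&(P[...,1]<box[3])).astype(np.uint8)
    k,l,st,ce=cv2.connectedComponentsWithStats(m)
    for i in range(1,k):
        if st[i,4]<25: continue
        Q=P[l==i]; c,r=cv2.minEnclosingCircle(Q[:,:2].astype(np.float32))
        print(n,'px',(ce[i]).round(1),'n',st[i,4],'encl c',np.round(c,4),'D',round(2000*r,1),'ztop',np.percentile(Q[:,2],[10,50,90]).round(4))
E
python3 - <<'E'
from h import *
for n,f in(('top','t0'),('scene','s0')):
    a=np.load(f'pics/{f}.npz'); blobs(n,a['d'])
a=np.load('pics/t0.npz');im=a['im'][:,:,::-1];P=pts('top',a['d'])
print('bench z',np.median(P[300:340,100:400,2]), np.median(P[215:235,340:440,2]))
Q=P[140:250,200:275].reshape(-1,3)
for lo,hi in((.008,.016),(.055,.066),(.066,.078),(.078,.1),(.1,.3)):
    q=Q[(Q[:,2]>lo)&(Q[:,2]<hi)]; print(lo,len(q)); 
    if len(q)>3: print(cv2.minAreaRect(q[:,:2].astype(np.float32)), q.mean(0))
A=cv2.resize(im[160:270,300:450],None,fx=3.6,fy=3.6,interpolation=2)
B=cv2.resize(im[125:250,205:275],None,fx=3.17,fy=3.17,interpolation=2)[:396]
A=A[:396];B=B[:396];cv2.imwrite('pics/c1.png',np.hstack([A,B]))
s=np.load('pics/s0.npz')['im'][:,:,::-1]
cv2.imwrite('pics/c2.png',cv2.resize(s[165:285,130:380],None,fx=3.2,fy=3.2,interpolation=2))
E
```

```text
top px [208.7  68.9] n 764 encl c [0.8862 0.2072] D 204.1 ztop [0.0054 0.008  0.0249]
top px [206.6 104.6] n 373 encl c [0.8566 0.2002] D 248.0 ztop [0.0076 0.0164 0.0281]
top px [169.   81.2] n 31 encl c [0.8715 0.288 ] D 38.7 ztop [0.0052 0.006  0.0073]
top px [167.2  91.9] n 52 encl c [0.8478 0.2892] D 55.4 ztop [0.0052 0.006  0.0083]
top px [479.6 105.7] n 224 encl c [ 0.791  -0.5495] D 97.1 ztop [0.0081 0.0182 0.0279]
top px [309.6 119.4] n 276 encl c [ 0.7533 -0.0838] D 199.1 ztop [0.0081 0.0178 0.0274]
top px [408.  137.6] n 119 encl c [ 0.7113 -0.3527] D 78.6 ztop [0.008  0.0172 0.0276]
top px [359.8 134.9] n 414 encl c [ 0.7063 -0.2135] D 61.1 ztop [0.0094 0.0116 0.0139]
top px [237.6 198.4] n 3564 encl c [0.55   0.1035] D 256.8 ztop [0.0096 0.0118 0.0141]
top px [514.7 185.6] n 235 encl c [ 0.5597 -0.5933] D 109.7 ztop [0.0091 0.0178 0.027 ]
top px [332.6 176.2] n 174 encl c [ 0.5983 -0.1393] D 41.5 ztop [0.0065 0.0088 0.0103]
top px [382.2 197.2] n 379 encl c [ 0.5402 -0.2617] D 58.2 ztop [0.0083 0.0105 0.0125]
top px [349.7 208.9] n 163 encl c [ 0.5121 -0.1781] D 35.9 zto
[... 2160 characters left out ...]
.11033258587121964, 0.23466388881206512), 83.68948364257812) [0.54662319 0.10391163 0.01180747]
0.055 64
((0.5480954647064209, 0.08912701159715652), (0.22471579909324646, 0.05890126898884773), 2.1857776641845703) [0.5965486  0.09452615 0.06056662]
0.066 103
((0.5467947125434875, 0.0957711786031723), (0.06008271127939224, 0.22077521681785583), 88.5919189453125) [0.59504658 0.09821276 0.07239224]
0.078 182
((0.5423954725265503, 0.10623173415660858), (0.05396547168493271, 0.2171560376882553), 84.21154022216797) [0.49259875 0.1100025  0.0935225 ]
0.1 235
((0.6392848491668701, 0.09432502090930939), (0.049996860325336456, 0.013282367959618568), 86.29875946044922) [0.63960689 0.09240643 0.15429185]
```

View pics/c1.png

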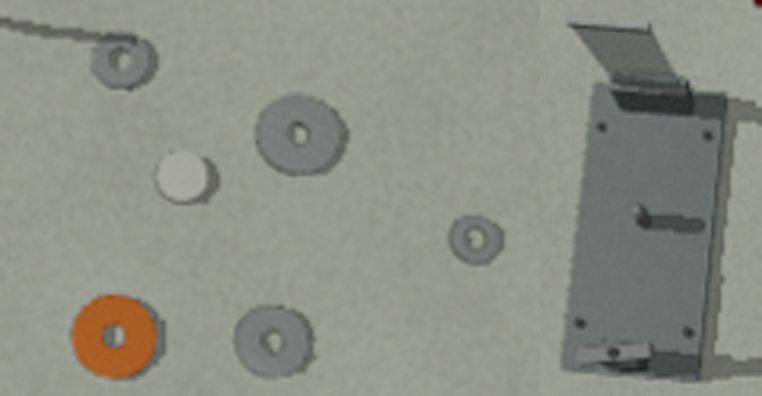

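View pics/c2.png

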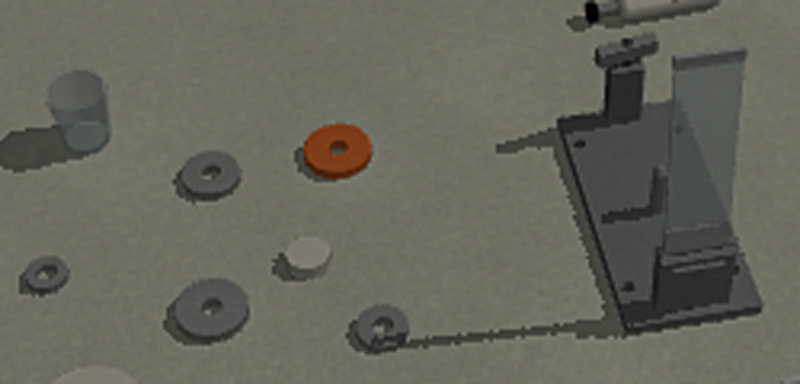

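Crops: the 58 ring is at crop px (300,134), the 50 at (273,341), the 42 at (123,62) and the 34 at (476,240), all with visible bores. There is no 66. The orange ring (115,336) and the cap without a bore (185,176) are look-alikes. The post tip is at (642,210). I turn the tool to the caddy's yaw (about -0.11) first.

{"method": "apply_moves", "body": {"linear": [[0,0,0],[0,0,0],[0,0,0],[0,0,0],[0,0,0]], "delta_rot": [[0,0,0.05],[0,0,0.1],[0,0,0.15],[0,0,0.2],[0,0,0.25]], "gripper": 0.6, "force": 60}}

```text
clock: 0.52
position: [0.2507, -0.5723, 0.231]
tool_rot: [-3.141, 0.0, -0.116]
force: [-0.2, -0.2, -0.2]
grip_width: 0.0683
finger_force: 0.0
```

```bash
cat >> h.py <<'E'
def delta(p,yaw=None):
    s=monitor.observe(); Rt=R.from_euler('xyz',s['tool_rot']); d=Rt.inv().apply(np.asarray(p)-s['position'])
    print('at',s['position'].round(4),'rpy',s['tool_rot'].round(4),'shift/0.1:',(d/0.1).round(3), 'w',round(s['grip_width'],4),'F',s['force'].round(1), 't',round(s['clock'],2))
    if yaw is not None: print('rotz share',round(-np.rad2deg(yaw-s['tool_rot'][2])/120,4))
E
python3 - <<'E'
from h import *
a=np.load('pics/t0.npz'); P=pts('top',a['d'])
pt=ray('top',237.2,191.2,.062); print('post tip top',pt)
m=P[150:240,215:260]; q=m[(m[...,2]>.045)&(m[...,2]<.066)&(abs(m[...,0]-.545)<.04)]; print('post pts',q.round(3))
b=np.load('pics/s0.npz'); S=pts('scene',b['d'])
# scene post top in c2 at (660,168) -> px
print('post tip scene',ray('scene',130+660/3.2,165+168/3.2,.062))
for n,M in(('top',P),('scene',S)):
    M=M.reshape(-1,3)
    q=M[(M[:,2]>.088)&(M[:,2]<.102)&(M[:,0]<.48)&(M[:,0]>.38)&(abs(M[:,1]-.11)<.06)]
    print(n,'button',len(q),cv2.minAreaRect(q[:,:2].astype(np.float32)),q.mean(0))
    q=M[(M[:,2]>.09)&(M[:,2]<.3)&(M[:,0]>.6)&(M[:,0]<.76)&(abs(M[:,1]-.09)<.06)]
    print(n,'lid',len(q),q.min(0),q.max(0)); A=np.polyfit(q[:,2],q[:,0],1);print('x=a z+b',A)
delta([.5402,-.2617,.06],-.11)
E
```

```text
post tip top [0.55458752 0.09815212 0.062     ]
post pts [[0.562 0.105 0.054]
 [0.558 0.109 0.059]
 [0.557 0.105 0.065]
 [0.557 0.103 0.064]
 [0.558 0.101 0.062]
 [0.558 0.099 0.058]
 [0.556 0.109 0.058]
 [0.555 0.106 0.064]
 [0.556 0.104 0.06 ]
 [0.555 0.101 0.063]
 [0.557 0.1   0.055]
 [0.553 0.108 0.061]
 [0.553 0.106 0.061]
 [0.552 0.103 0.065]
 [0.553 0.101 0.059]
 [0.553 0.099 0.058]
 [0.556 0.098 0.047]
 [0.551 0.107 0.057]
 [0.551 0.104 0.058]
 [0.551 0.102 0.057]
 [0.552 0.1   0.054]
 [0.55  0.107 0.051]
 [0.549 0.104 0.057]
 [0.55  0.103 0.051]
 [0.55  0.1   0.048]]
post tip scene [0.56064754 0.10429355 0.062     ]
top button 131 ((0.44417160749435425, 0.11643369495868683), (0.012065157294273376, 0.05314381793141365), 3.467902183532715) [0.44384351 0.11593503 0.09548219]
top lid 483 [0.62701239 0.06895002 0.09089614] [0.64845523 0.12005703 0.25720106]
x=a z+b [-0.08822718  0.6533561 ]
scene button 101 ((0.4492451548576355, 0.11624661833047867), (0.016679951921105385, 0.0551285594701767), 5.270596504211426) [0.45056722 0.11517794 0.09436145]
scene lid 1233 [0.63059972 0.06813235 0.09001236] [0.65837183 0.12202258 0.25835242]
x=a z+b [-0.10240512  0.66369278]
at [ 0.2507 -0.5723  0.231 ] rpy [-3.1411e+00  3.0000e-04 -1.1600e-01] shift/0.1: [ 2.517 -3.42   1.711] w 0.0683 F [-0.2 -0.2 -0.2] t 0.52
rotz share -0.0029
```

{"method": "apply_moves", "body": {"linear": [[0.2,-0.2,0],[0.4,-0.4,0],[0.6,-0.65,0],[0.8,-0.9,0],[0.84,-0.99,0]], "delta_rot": [[0,0,0],[0,0,0],[0,0,0],[0,0,0],[0,0,0]]}}

```text
clock: 0.93
position: [0.3491, -0.4797, 0.2309]
tool_rot: [-3.14, -0.001, -0.106]
force: [0.7, 0.9, -0.4]
grip_width: 0.0684
finger_force: 0.0
```

{"method": "apply_moves", "body": {"linear": [[0.2,-0.2,0],[0.4,-0.4,0],[0.6,-0.65,0],[0.8,-0.9,0],[0.84,-0.99,0]], "delta_rot": [[0,0,0],[0,0,0],[0,0,0],[0,0,0],[0,0,0]]}}

```text
clock: 1.35
position: [0.4431, -0.3905, 0.2309]
tool_rot: [-3.14, -0.001, -0.106]
force: [0.7, 0.8, 0.6]
grip_width: 0.0684
finger_force: 0.0
```

{"method": "apply_moves", "body": {"linear": [[0.2,-0.2,0],[0.4,-0.4,0.1],[0.6,-0.65,0.3],[0.8,-0.9,0.5],[0.84,-0.99,0.7]], "delta_rot": [[0,0,0],[0,0,0],[0,0,0],[0,0,0],[0,0,0]]}}

```text
clock: 1.77
position: [0.5373, -0.3012, 0.1602]
tool_rot: [-3.14, -0.001, -0.106]
force: [0.9, 0.9, -0.0]
grip_width: 0.0682
finger_force: 0.0
```

{"method": "apply_moves", "body": {"linear": [[0,-0.15,0.1],[0,-0.3,0.3],[0,-0.45,0.5],[0,-0.45,0.7],[0,-0.45,0.7]], "delta_rot": [[0,0,0],[0,0,0],[0,0,0],[0,0,0],[0,0,0]]}}

```text
clock: 2.18
position: [0.5373, -0.2591, 0.0879]
tool_rot: [-3.14, 0.005, -0.109]
force: [-1.2, 0.2, -0.2]
grip_width: 0.0685
finger_force: 0.0
```

```bash
python3 - <<'E'
from h import *
delta([.542,-.2617,.006])
im,d=save('top','t1',(320,150,420,230),4); save('scene','s1')
blobs('scene',np.load('pics/s1.npz')['d'],box=(.38,.65,-.45,-.05))
P=pts('top',d); m=P[150:240,340:430]; q=m[(m[...,2]>.03)&(m[...,2]<.1)]; print(q.min(0),q.max(0))
E
```

```text
at [ 0.5373 -0.2591  0.0879] rpy [-3.1401  0.0049 -0.1093] shift/0.1: [0.054 0.022 0.819] w 0.0685 F [-1.2  0.2 -0.2] t 2.18
scene px [235.1 211.7] n 262 encl c [ 0.4082 -0.1251] D 62.6 ztop [0.0078 0.0114 0.0139]
scene px [194.  222.7] n 84 encl c [ 0.4102 -0.2383] D 42.8 ztop [0.0064 0.0096 0.0122]
scene px [225.7 244.6] n 145 encl c [ 0.5174 -0.1774] D 39.2 ztop [0.0086 0.0139 0.0166]
scene px [144.1 250.2] n 94 encl c [ 0.4685 -0.377 ] D 37.6 ztop [0.0061 0.0089 0.0115]
scene px [195.7 261.3] n 342 encl c [ 0.5458 -0.2605] D 60.6 ztop [0.0081 0.0112 0.014 ]
scene px [249.1 266.9] n 170 encl c [ 0.6029 -0.1388] D 45.6 ztop [0.0063 0.0093 0.0119]
[ 0.52937931 -0.22238061  0.09854305] [ 0.53429082 -0.21589862  0.09920518]
```

View pics/s1.png

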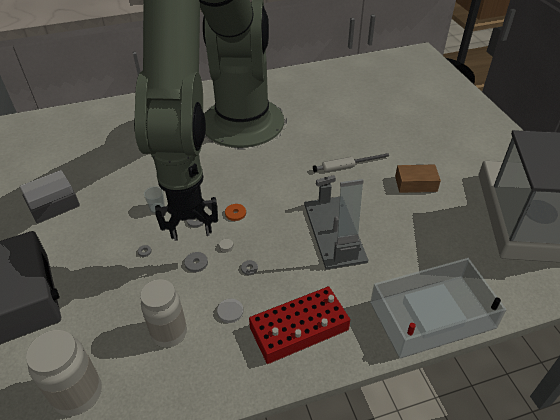

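Scene image: the gripper stands above the 58 ring (195,261) with fingertips near (175,236) and (209,236). I check the camera offset from the fingertip depth, then descend.

```bash
python3 - <<'E'
from h import *
d=np.load('pics/s1.npz')['d']; P=pts('scene',d)
for lo in (.08,.085,.09,.095,.1,.105,.11,.12):
    m=P[180:250,150:225]; q=m[(m[...,2]>lo)&(m[...,2]<lo+.005)]; 
    for s in(-1,1):
        g=q[(q[:,1]+.26)*s>0]
        if len(g): print(lo,s,len(g),np.median(g,0).round(4),g.min(0).round(4),g.max(0).round(4))
E
```

```text
0.095 -1 2 [ 0.5393 -0.2937  0.0987] [ 0.5354 -0.2945  0.0978] [ 0.5431 -0.2929  0.0996]
0.1 -1 8 [ 0.545  -0.2976  0.1042] [ 0.5391 -0.3046  0.1032] [ 0.548  -0.2935  0.1049]
0.1 1 5 [ 0.5531 -0.2219  0.1036] [ 0.5501 -0.2245  0.1008] [ 0.5552 -0.2186  0.1049]
0.105 -1 5 [ 0.545  -0.3002  0.1082] [ 0.5415 -0.3019  0.1062] [ 0.5461 -0.2957  0.1094]
0.105 1 7 [ 0.5524 -0.2185  0.1089] [ 0.5502 -0.2265  0.1069] [ 0.5574 -0.2132  0.1096]
0.11 -1 13 [ 0.5397 -0.2997  0.1123] [ 0.5277 -0.3063  0.1103] [ 0.5473 -0.292   0.1149]
0.11 1 10 [ 0.5524 -0.2224  0.1134] [ 0.549  -0.226   0.1106] [ 0.5556 -0.2153  0.115 ]
0.12 -1 6 [ 0.5432 -0.3012  0.1223] [ 0.5396 -0.307   0.1204] [ 0.5477 -0.2959  0.1242]
0.12 1 9 [ 0.5527 -0.2191  0.1232] [ 0.5485 -0.2261  0.1217] [ 0.5558 -0.2136  0.125 ]
```

{"method": "apply_moves", "body": {"linear": [[0.05,0.02,0.1],[0.05,0.02,0.25],[0.05,0.02,0.4],[0.05,0.02,0.5],[0.05,0.02,0.5]], "delta_rot": [[0,0,0],[0,0,0],[0,0,0],[0,0,0],[0,0,0]]}}

```text
clock: 2.7
position: [0.5432, -0.2633, 0.0399]
tool_rot: [-3.141, 0.002, -0.111]
force: [-0.7, -0.2, 0.8]
grip_width: 0.0687
finger_force: 0.0
```

{"method": "apply_moves", "body": {"linear": [[0,0,0.1],[0,0,0.2],[0,0,0.28],[0,0,0.32],[0,0,0.32]], "delta_rot": [[0,0,0],[0,0,0],[0,0,0],[0,0,0],[0,0,0]]}}

```text
clock: 3.12
position: [0.5433, -0.2628, 0.0083]
tool_rot: [-3.141, 0.001, -0.111]
force: [0.5, -0.1, -0.0]
grip_width: 0.068
finger_force: 0.0
```

{"method": "apply_moves", "body": {"linear": [[0,0,0.05],[0,0,0.1],[0,0,0.14],[0,0,0.14],[0,0,0.14]], "delta_rot": [[0,0,0],[0,0,0],[0,0,0],[0,0,0],[0,0,0]]}}

```text
clock: 3.53
position: [0.5437, -0.2629, -0.0049]
tool_rot: [-3.141, 0.0, -0.111]
force: [0.6, -0.5, -1.0]
grip_width: 0.0681
finger_force: 0.0
```

{"method": "apply_moves", "body": {"linear": [[0,0,0],[0,0,0],[0,0,0],[0,0,0],[0,0,0]], "delta_rot": [[0,0,0],[0,0,0],[0,0,0],[0,0,0],[0,0,0]], "gripper": -0.2}}

```text
clock: 3.95
position: [0.544, -0.2628, -0.0038]
tool_rot: [-3.141, -0.001, -0.111]
force: [-4.0, 2.9, 13.3]
grip_width: 0.055
finger_force: 68.7
```

{"method": "apply_moves", "body": {"linear": [[0,0,0],[0,0,0],[0,0,0],[0,0,0],[0,0,0]], "delta_rot": [[0,0,0],[0,0,0],[0,0,0],[0,0,0],[0,0,0]]}}

```text
clock: 4.37
position: [0.544, -0.2628, -0.0038]
tool_rot: [-3.141, -0.0, -0.111]
force: [-3.8, 4.0, 13.9]
grip_width: 0.0548
finger_force: 68.7
```

{"method": "apply_moves", "body": {"linear": [[0,0,-0.1],[0,0,-0.3],[0,0,-0.5],[0,0,-0.7],[0,0,-0.9]], "delta_rot": [[0,0,0],[0,0,0],[0,0,0],[0,0,0],[0,0,0]]}}

```text
clock: 4.78
position: [0.5436, -0.2631, 0.0869]
tool_rot: [3.141, -0.0, -0.111]
force: [1.1, 0.3, -2.0]
grip_width: 0.0549
finger_force: 64.7
```

```bash
python3 - <<'E'
from h import *
delta([.542,-.2617,.1])
save('scene','s2',(150,190,250,270),7); 
d=np.load('pics/s2.npz')['d']; P=pts('scene',d)
m=P[190:270,150:250]; q=m[(m[...,2]>.07)&(m[...,2]<.13)]
for lo in np.arange(.07,.13,.004):
    g=q[(q[:,2]>lo)&(q[:,2]<lo+.004)]
    if len(g): print(lo.round(3),len(g),g.min(0).round(4),g.max(0).round(4))
E
```

```text
at [ 0.5436 -0.2631  0.0869] rpy [ 3.1415e+00 -2.0000e-04 -1.1100e-01] shift/0.1: [-0.018 -0.012 -0.131] w 0.0549 F [ 1.1  0.3 -2. ] t 4.78
0.086 2 [ 0.5337 -0.2581  0.0878] [ 0.5673 -0.2528  0.0892]
0.09 15 [ 0.5369 -0.2876  0.0906] [ 0.5718 -0.2249  0.0939]
0.094 43 [ 0.5327 -0.2966  0.094 ] [ 0.5731 -0.2309  0.098 ]
0.098 193 [ 0.5181 -0.3017  0.098 ] [ 0.5739 -0.2226  0.102 ]
0.102 162 [ 0.5166 -0.3012  0.102 ] [ 0.5742 -0.2216  0.106 ]
0.106 19 [ 0.5248 -0.3029  0.106 ] [ 0.5668 -0.224   0.1099]
0.11 13 [ 0.5454 -0.3024  0.1101] [ 0.5611 -0.2239  0.1137]
0.114 16 [ 0.534  -0.3019  0.1141] [ 0.5608 -0.2235  0.1179]
0.118 17 [ 0.5414 -0.3031  0.1181] [ 0.5637 -0.223   0.1217]
0.122 13 [ 0.5464 -0.3025  0.1227] [ 0.561  -0.2224  0.1258]
0.126 12 [ 0.5464 -0.2982  0.1261] [ 0.5601 -0.222   0.1299]
```

View pics/s2.png

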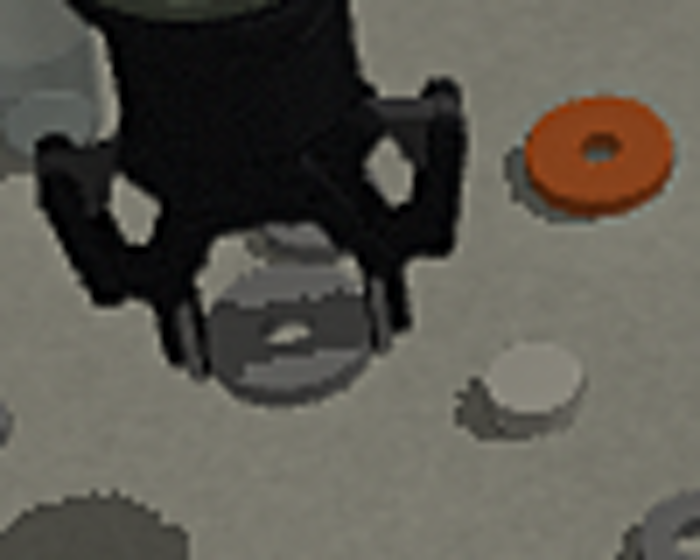

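Scene crop: the ring is held flat, bore centre at crop px (290,332), with ring x about 1.5 mm ahead of the TCP. Carrying it to the post at about (0.5585, 0.104).

{"method": "apply_moves", "body": {"linear": [[-0.02,-0.15,0],[-0.03,-0.35,0],[-0.05,-0.55,0],[-0.06,-0.75,0],[-0.07,-0.92,0]], "delta_rot": [[0,0,0],[0,0,0],[0,0,0],[0,0,0],[0,0,0]]}}

```text
clock: 5.25
position: [0.5467, -0.169, 0.0853]
tool_rot: [-3.141, 0.0, -0.11]
force: [0.3, -0.5, -2.6]
grip_width: 0.0547
finger_force: 64.7
```

{"method": "apply_moves", "body": {"linear": [[-0.02,-0.2,0],[-0.03,-0.4,0],[-0.05,-0.6,0],[-0.06,-0.8,0],[-0.07,-0.92,0]], "delta_rot": [[0,0,0],[0,0,0],[0,0,0],[0,0,0],[0,0,0]]}}

```text
clock: 5.67
position: [0.5501, -0.0759, 0.0853]
tool_rot: [-3.141, 0.0, -0.109]
force: [0.3, 1.3, -2.1]
grip_width: 0.0549
finger_force: 64.7
```

{"method": "apply_moves", "body": {"linear": [[-0.02,-0.2,0],[-0.03,-0.4,0],[-0.05,-0.6,0],[-0.06,-0.8,0],[-0.07,-0.92,0]], "delta_rot": [[0,0,0],[0,0,0],[0,0,0],[0,0,0],[0,0,0]]}}

```text
clock: 6.08
position: [0.5533, 0.0158, 0.0853]
tool_rot: [-3.141, 0.0, -0.109]
force: [0.6, 0.7, -2.4]
grip_width: 0.0551
finger_force: 64.7
```

{"method": "apply_moves", "body": {"linear": [[-0.02,-0.2,0],[-0.03,-0.4,0],[-0.05,-0.6,0],[-0.06,-0.8,0],[-0.06,-0.91,0]], "delta_rot": [[0,0,0],[0,0,0],[0,0,0],[0,0,0],[0,0,0]]}}

```text
clock: 6.5
position: [0.5574, 0.1069, 0.0853]
tool_rot: [-3.141, 0.0, -0.109]
force: [-0.4, 0.4, -2.2]
grip_width: 0.0547
finger_force: 64.7
```

```bash
python3 - <<'E'
from h import *
delta([.557,.1043,.087])
save('scene','s3',(290,160,390,240),8)
print('bore held ray (s2)',ray('scene',191.4,237.4,.0962))
print('proj TCPx+1.5 ring top', proj('scene',[.5585,.1043,.1017]), 'bottom',proj('scene',[.5585,.1043,.0907]),'post tip',proj('scene',[.5585,.1043,.062]))
s=np.load('pics/s0.npz'); cv2.imwrite('pics/c3.png',np.hstack([cv2.resize(s['im'][195:255,310:370,::-1],None,fx=6,fy=6,interpolation=2),cv2.resize(np.load('pics/s3.npz')['im'][195:255,310:370,::-1],None,fx=6,fy=6,interpolation=2)]))
E
```

```text
at [0.5574 0.1069 0.0853] rpy [-3.141e+00  1.000e-04 -1.093e-01] shift/0.1: [-0.001  0.026 -0.017] w 0.0547 F [-0.4  0.4 -2.2] t 6.5
bore held ray (s2) [ 0.54410892 -0.26058651  0.0962    ]
proj TCPx+1.5 ring top (np.float64(337.0068103200858), np.float64(205.89451882172528)) bottom (np.float64(336.70520056202554), np.float64(208.99703722194582)) post tip (np.float64(335.93498831563903), np.float64(216.91985007076653))
```

View pics/c3.png

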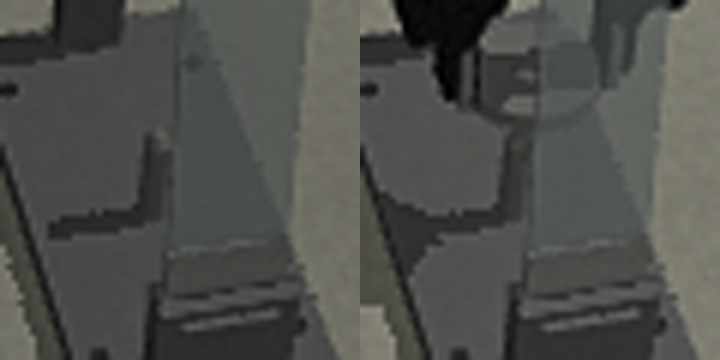

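Left, before: post tip at about (336.6,217), against a prediction of (335.9,216.9) for (0.5585,0.1043), so the position is good. Right: ring held above the post. Shift y by 2 mm and lower with a force check.

{"method": "apply_moves", "body": {"linear": [[0,0.02,0],[0,0.02,0.05],[0,0.02,0.1],[0,0.02,0.15],[0,0.02,0.2]], "delta_rot": [[0,0,0],[0,0,0],[0,0,0],[0,0,0],[0,0,0]]}}

```text
clock: 6.97
position: [0.5571, 0.1018, 0.0645]
tool_rot: [3.141, 0.0, -0.112]
force: [0.8, -0.4, -3.0]
grip_width: 0.0548
finger_force: 64.8
```

{"method": "apply_moves", "body": {"linear": [[0,0,0.03],[0,0,0.06],[0,0,0.09],[0,0,0.12],[0,0,0.12]], "delta_rot": [[0,0,0],[0,0,0],[0,0,0],[0,0,0],[0,0,0]]}}

```text
clock: 7.38
position: [0.5571, 0.1027, 0.0528]
tool_rot: [3.141, 0.001, -0.111]
force: [-0.0, 0.2, -3.0]
grip_width: 0.0549
finger_force: 64.7
```

{"method": "apply_moves", "body": {"linear": [[0,-0.01,0.04],[0,-0.01,0.1],[0,-0.01,0.16],[0,-0.01,0.22],[0,-0.01,0.22]], "delta_rot": [[0,0,0],[0,0,0],[0,0,0],[0,0,0],[0,0,0]]}}

```text
clock: 7.8
position: [0.5567, 0.1036, 0.0299]
tool_rot: [3.141, 0.002, -0.111]
force: [-1.4, -0.1, -2.5]
grip_width: 0.0549
finger_force: 64.7
```

{"method": "apply_moves", "body": {"linear": [[0,0,0.06],[0,0,0.12],[0,0,0.18],[0,0,0.21],[0,0,0.21]], "delta_rot": [[0,0,0],[0,0,0],[0,0,0],[0,0,0],[0,0,0]]}}

```text
clock: 8.22
position: [0.557, 0.1036, 0.0094]
tool_rot: [3.141, 0.001, -0.111]
force: [-0.2, 0.2, -2.7]
grip_width: 0.055
finger_force: 67.4
```

{"method": "apply_moves", "body": {"linear": [[0,0,0.01],[0,0,0.015],[0,0,0.015],[0,0,0.015],[0,0,0.015]], "delta_rot": [[0,0,0],[0,0,0],[0,0,0],[0,0,0],[0,0,0]]}}

```text
clock: 8.63
position: [0.5575, 0.1037, 0.009]
tool_rot: [-3.141, -0.0, -0.111]
force: [-0.3, -0.8, -1.8]
grip_width: 0.0552
finger_force: 67.4
```

{"method": "apply_moves", "body": {"linear": [[0,0,0],[0,0,0],[0,0,0],[0,0,0],[0,0,0]], "delta_rot": [[0,0,0],[0,0,0],[0,0,0],[0,0,0],[0,0,0]], "gripper": 0.6}}

```text
clock: 9.05
position: [0.5575, 0.1037, 0.0089]
tool_rot: [-3.141, -0.0, -0.111]
force: [-0.4, 0.1, 0.0]
grip_width: 0.0685
finger_force: 0.0
```

{"method": "apply_moves", "body": {"linear": [[0,0,-0.1],[0,0,-0.3],[0,0,-0.5],[0,0,-0.7],[0,0,-0.85]], "delta_rot": [[0,0,0],[0,0,0],[0,0,0],[0,0,0],[0,0,0]]}}

```text
clock: 9.47
position: [0.5577, 0.1037, 0.0961]
tool_rot: [-3.141, -0.001, -0.111]
force: [0.1, 1.0, 0.1]
grip_width: 0.0683
finger_force: 0.0
```

```bash
python3 - <<'E'
from h import *
im,d=save('scene','s4'); blobs('scene',d,box=(.38,.65,-.45,-.05))
im,d=save('top','t4'); blobs('top',d,box=(.38,.65,-.45,-.05))
delta([.401,-.234,.093])
print('post/ring heights')
P=pts('scene',np.load('pics/s4.npz')['d']); q=P.reshape(-1,3); q=q[(np.hypot(q[:,0]-.5585,q[:,1]-.1045)<.028)&(np.hypot(q[:,0]-.5585,q[:,1]-.1045)>.018)&(q[:,2]<.05)]; print(len(q),np.percentile(q[:,2],[10,50,90]))
E
```

```text
scene px [235.2 211.6] n 264 encl c [ 0.4107 -0.1258] D 62.0 ztop [0.0076 0.0111 0.014 ]
scene px [195.5 219.1] n 183 encl c [ 0.4022 -0.2336] D 52.2 ztop [0.0071 0.0097 0.0123]
scene px [225.7 244.7] n 146 encl c [ 0.5179 -0.1778] D 42.6 ztop [0.0093 0.0138 0.0171]
scene px [144.1 250.2] n 97 encl c [ 0.4695 -0.3796] D 37.4 ztop [0.0059 0.0087 0.0119]
scene px [249.  266.8] n 167 encl c [ 0.6034 -0.1398] D 42.7 ztop [0.0063 0.0091 0.0115]
top px [332.7 176.3] n 173 encl c [ 0.5982 -0.1396] D 41.9 ztop [0.0065 0.0084 0.011 ]
top px [349.6 208.9] n 161 encl c [ 0.5121 -0.1778] D 36.1 ztop [0.0111 0.0133 0.0155]
top px [431.3 226.2] n 114 encl c [ 0.4633 -0.3798] D 34.1 ztop [0.0059 0.0085 0.011 ]
top px [331.  252.6] n 374 encl c [ 0.4039 -0.1257] D 57.8 ztop [0.0084 0.0105 0.0128]
top px [374.6 253.6] n 255 encl c [ 0.3978 -0.2338] D 48.8 ztop [0.0069 0.0095 0.0115]
at [0.5587 0.1039 0.0969] rpy [-3.1401 -0.0038 -0.1111] shift/0.1: [-1.193  3.533  0.029] w 0.0682 F [-0.3  0.5  0.1] t 9.57
post/ring heights
106 [0.01416094 0.02310117 0.02602086]
```

{"method": "apply_moves", "body": {"linear": [[0,0.15,0],[0,0.35,0],[0,0.55,0],[0,0.75,0],[0,0.88,0]], "delta_rot": [[0,0,0],[0,0,0],[0,0,0],[0,0,0],[0,0,0]], "gripper": 0.45}}

```text
clock: 9.98
position: [0.5471, 0.0142, 0.0938]
tool_rot: [3.141, 0.0, -0.112]
force: [-0.3, -0.5, 0.3]
grip_width: 0.0618
finger_force: 0.0
```

{"method": "apply_moves", "body": {"linear": [[0,0.2,0],[-0.03,0.4,0],[-0.08,0.6,0],[-0.14,0.8,0],[-0.2,0.88,0]], "delta_rot": [[0,0,0],[0,0,0],[0,0,0],[0,0,0],[0,0,0]]}}

```text
clock: 10.4
position: [0.5172, -0.0715, 0.0938]
tool_rot: [3.141, 0.0, -0.113]
force: [0.6, -1.0, 0.1]
grip_width: 0.0621
finger_force: 0.0
```

{"method": "apply_moves", "body": {"linear": [[-0.1,0.2,0],[-0.2,0.4,0],[-0.3,0.6,0],[-0.4,0.8,0],[-0.5,0.88,0]], "delta_rot": [[0,0,0],[0,0,0],[0,0,0],[0,0,0],[0,0,0]]}}

```text
clock: 10.82
position: [0.4577, -0.1526, 0.0939]
tool_rot: [3.141, -0.0, -0.113]
force: [0.0, 0.5, -0.0]
grip_width: 0.0621
finger_force: 0.0
```

{"method": "apply_moves", "body": {"linear": [[-0.1,0.2,0],[-0.2,0.4,0],[-0.3,0.6,0],[-0.4,0.8,0],[-0.49,0.88,0]], "delta_rot": [[0,0,0],[0,0,0],[0,0,0],[0,0,0],[0,0,0]]}}

```text
clock: 11.23
position: [0.3993, -0.2343, 0.0939]
tool_rot: [3.141, -0.0, -0.112]
force: [-0.5, -0.2, -0.6]
grip_width: 0.0618
finger_force: 0.0
```

```bash
python3 - <<'E'
from h import *
im,d=save('scene','s5')
delta([.400,-.2345,-.002])
E
```

```text
at [ 0.3975 -0.2346  0.0938] rpy [ 3.1412e+00  1.2000e-03 -1.1370e-01] shift/0.1: [ 0.026 -0.004  0.958] w 0.0619 F [-2.9 -2.9 -0.2] t 11.28
```

{"method": "apply_moves", "body": {"linear": [[0.02,0,0.15],[0.02,0,0.35],[0.02,0,0.55],[0.02,0,0.7],[0.02,0,0.75]], "delta_rot": [[0,0,0],[0,0,0],[0,0,0],[0,0,0],[0,0,0]]}}

```text
clock: 11.7
position: [0.4018, -0.2314, 0.017]
tool_rot: [-3.14, 0.002, -0.11]
force: [-0.4, 1.1, 0.7]
grip_width: 0.0616
finger_force: 0.0
```

{"method": "apply_moves", "body": {"linear": [[0,0,0.06],[0,0,0.12],[0,0,0.18],[0,0,0.2],[0,0,0.2]], "delta_rot": [[0,0,0],[0,0,0],[0,0,0],[0,0,0],[0,0,0]]}}

```text
clock: 12.12
position: [0.4022, -0.233, -0.0013]
tool_rot: [-3.141, 0.0, -0.111]
force: [-0.2, -0.4, 0.2]
grip_width: 0.0618
finger_force: 0.0
```

{"method": "apply_moves", "body": {"linear": [[0,0,0],[0,0,0],[0,0,0],[0,0,0],[0,0,0]], "delta_rot": [[0,0,0],[0,0,0],[0,0,0],[0,0,0],[0,0,0]], "gripper": -0.4}}

```text
clock: 12.53
position: [0.4024, -0.2334, -0.0003]
tool_rot: [3.141, -0.001, -0.111]
force: [-2.7, 1.1, 16.6]
grip_width: 0.0468
finger_force: 58.8
```

{"method": "apply_moves", "body": {"linear": [[0,0,0],[0,0,0],[0,0,0],[0,0,0],[0,0,0]], "delta_rot": [[0,0,0],[0,0,0],[0,0,0],[0,0,0],[0,0,0]]}}

```text
clock: 12.95
position: [0.4023, -0.2334, -0.0003]
tool_rot: [3.141, -0.001, -0.111]
force: [-3.6, 1.8, 16.8]
grip_width: 0.0474
finger_force: 58.8
```

{"method": "apply_moves", "body": {"linear": [[0,0,-0.1],[0,0,-0.3],[0,0,-0.5],[0,0,-0.7],[0,0,-0.9]], "delta_rot": [[0,0,0],[0,0,0],[0,0,0],[0,0,0],[0,0,0]]}}

```text
clock: 13.37
position: [0.4021, -0.2331, 0.0905]
tool_rot: [3.142, -0.0, -0.111]
force: [-0.5, -0.1, -1.0]
grip_width: 0.0468
finger_force: 62.0
```

```bash
cat >> h.py <<'E'
def held(name,D,th,zb,tcp):
    """ring held: scene-camera front rim -> centre offset from TCP in x; zb ring bottom z"""
    d=np.load(f'pics/{name}.npz')['d']; q=pts('scene',d).reshape(-1,3)
    q=q[(np.hypot(q[:,0]-tcp[0],q[:,1]-tcp[1])<.06)&(abs(q[:,1]-tcp[1])<D/3)]
    for lo in np.arange(zb-.004,zb+th+.006,.003):
        g=q[(q[:,2]>lo)&(q[:,2]<lo+.003)]
        if len(g): print(lo.round(4),len(g),'xmin',g[:,0].min().round(4),'xmax',g[:,0].max().round(4))
    q=q[(q[:,2]>zb)&(q[:,2]<zb+th+.003)]
    f=q[q[:,0]>tcp[0]+D*.35]
    r=lambda p:np.hypot(f[:,0]-p,f[:,1]-tcp[1])
    ps=np.linspace(tcp[0]-.008,tcp[0]+.008,81); print('centre x - tcp x', [ (ps[np.argmin([abs(np.percentile(r(p),k)-D/2) for p in ps])]-tcp[0]).round(4) for k in(70,80,90)])
E
python3 - <<'E'
from h import *
held('s2',.058,.011,.0907,[.5436,-.2631])
save('scene','s6'); s=monitor.observe(); delta([.5575,.1037,.09])
held('s6',.050,.010,s['position'][2]+.0003,s['position'])
E
```

```text
0.0867 2 xmin 0.5337 xmax 0.5673
0.0897 6 xmin 0.5369 xmax 0.5709
0.0927 15 xmin 0.5373 xmax 0.5718
0.0957 28 xmin 0.5246 xmax 0.5731
0.0987 99 xmin 0.5181 xmax 0.5739
0.1017 137 xmin 0.5166 xmax 0.5742
0.1047 15 xmin 0.5248 xmax 0.5668
centre x - tcp x [np.float64(-0.0004), np.float64(0.0004), np.float64(0.0012)]
at [ 0.4033 -0.2339  0.0935] rpy [ 3.1403 -0.004  -0.1114] shift/0.1: [ 1.157 -3.527  0.035] w 0.0465 F [ 3.4 -1.4  3.3] t 13.42
0.0898 4 xmin 0.3912 xmax 0.4247
0.0928 12 xmin 0.3886 xmax 0.4256
0.0958 42 xmin 0.3795 xmax 0.4266
0.0988 82 xmin 0.3765 xmax 0.427
0.1018 38 xmin 0.3809 xmax 0.4242
0.1048 2 xmin 0.3898 xmax 0.3988
centre x - tcp x [np.float64(-0.002), np.float64(-0.0016), np.float64(-0.001)]
```

{"method": "apply_moves", "body": {"linear": [[0.12,-0.15,0],[0.24,-0.35,0],[0.36,-0.55,0],[0.48,-0.75,0],[0.6,-0.9,0]], "delta_rot": [[0,0,0],[0,0,0],[0,0,0],[0,0,0],[0,0,0]]}}

```text
clock: 13.83
position: [0.4725, -0.1487, 0.0895]
tool_rot: [-3.141, -0.0, -0.11]
force: [0.4, -0.1, -1.8]
grip_width: 0.0469
finger_force: 62.1
```

{"method": "apply_moves", "body": {"linear": [[0.12,-0.2,0],[0.24,-0.4,0],[0.36,-0.6,0],[0.48,-0.8,0],[0.58,-0.9,0]], "delta_rot": [[0,0,0],[0,0,0],[0,0,0],[0,0,0],[0,0,0]]}}

```text
clock: 14.25
position: [0.5404, -0.0646, 0.0894]
tool_rot: [-3.141, -0.001, -0.109]
force: [0.5, 0.1, -2.4]
grip_width: 0.0469
finger_force: 62.1
```

{"method": "apply_moves", "body": {"linear": [[0,-0.2,0],[0,-0.4,0],[0,-0.6,0],[0,-0.8,0],[0,-0.9,0]], "delta_rot": [[0,0,0],[0,0,0],[0,0,0],[0,0,0],[0,0,0]]}}

```text
clock: 14.67
position: [0.5495, 0.0247, 0.0894]
tool_rot: [-3.14, -0.0, -0.109]
force: [-0.1, 0.2, -1.8]
grip_width: 0.0467
finger_force: 62.1
```

{"method": "apply_moves", "body": {"linear": [[0,-0.2,0],[0,-0.4,0],[0,-0.6,0],[0,-0.82,0],[0,-0.82,0]], "delta_rot": [[0,0,0],[0,0,0],[0,0,0],[0,0,0],[0,0,0]]}}

```text
clock: 15.08
position: [0.5586, 0.1079, 0.0892]
tool_rot: [-3.139, -0.0, -0.107]
force: [-0.4, 1.0, -2.4]
grip_width: 0.0469
finger_force: 62.1
```

{"method": "apply_moves", "body": {"linear": [[0,0,0],[0,0,0.02],[0,0,0.05],[0,0,0.05],[0,0,0.05]], "delta_rot": [[0,0,0],[0,0,0],[0,0,0],[0,0,0],[0,0,0]]}}

```text
clock: 15.5
position: [0.5582, 0.1028, 0.0836]
tool_rot: [3.141, 0.0, -0.112]
force: [0.7, 0.1, -1.8]
grip_width: 0.0467
finger_force: 62.1
```

```bash
python3 - <<'E'
from h import *
delta([.559,.104,.06]); print(monitor.observe()['finger_force'])
E
```

```text
at [0.5582 0.1028 0.0836] rpy [ 3.1413e+00  4.0000e-04 -1.1180e-01] shift/0.1: [ 0.006 -0.013  0.236] w 0.0467 F [ 0.7  0.1 -1.8] t 15.5
62.085083685815334
```

{"method": "apply_moves", "body": {"linear": [[0.01,-0.01,0.05],[0.01,-0.01,0.12],[0.01,-0.01,0.18],[0.01,-0.01,0.24],[0.01,-0.01,0.28]], "delta_rot": [[0,0,0],[0,0,0],[0,0,0],[0,0,0],[0,0,0]]}}

```text
clock: 15.92
position: [0.5591, 0.1044, 0.0547]
tool_rot: [3.141, 0.001, -0.111]
force: [0.5, 0.1, -1.5]
grip_width: 0.0468
finger_force: 62.1
```

{"method": "apply_moves", "body": {"linear": [[0,0,0.02],[0,0,0.05],[0,0,0.08],[0,0,0.1],[0,0,0.1]], "delta_rot": [[0,0,0],[0,0,0],[0,0,0],[0,0,0],[0,0,0]]}}

```text
clock: 16.33
position: [0.5594, 0.1044, 0.0455]
tool_rot: [3.141, 0.0, -0.111]
force: [0.6, 0.3, -2.2]
grip_width: 0.0473
finger_force: 62.1
```

{"method": "apply_moves", "body": {"linear": [[0,0,0.05],[0,0,0.1],[0,0,0.15],[0,0,0.2],[0,0,0.22]], "delta_rot": [[0,0,0],[0,0,0],[0,0,0],[0,0,0],[0,0,0]]}}

```text
clock: 16.75
position: [0.5593, 0.1044, 0.0229]
tool_rot: [3.141, 0.001, -0.111]
force: [-0.0, -1.2, 11.3]
grip_width: 0.0468
finger_force: 63.9
```

{"method": "apply_moves", "body": {"linear": [[0,0,0],[0,0,0],[0,0,0],[0,0,0],[0,0,0]], "delta_rot": [[0,0,0],[0,0,0],[0,0,0],[0,0,0],[0,0,0]], "gripper": 0.45}}

```text
clock: 17.17
position: [0.5596, 0.1046, 0.024]
tool_rot: [-3.141, -0.0, -0.111]
force: [-0.0, 1.2, -0.5]
grip_width: 0.0618
finger_force: 0.0
```

{"method": "apply_moves", "body": {"linear": [[0,0,-0.1],[0,0,-0.3],[0,0,-0.5],[0,0,-0.7],[0,0,-0.7]], "delta_rot": [[0,0,0],[0,0,0],[0,0,0],[0,0,0],[0,0,0]]}}

```text
clock: 17.58
position: [0.5613, 0.1048, 0.098]
tool_rot: [-3.14, -0.005, -0.111]
force: [1.2, -0.4, 1.0]
grip_width: 0.0618
finger_force: 0.0
```

```bash
cat >> h.py <<'E'
def stack(name):
    q=pts('scene',np.load(f'pics/{name}.npz')['d']).reshape(-1,3); r=np.hypot(q[:,0]-.5585,q[:,1]-.1045)
    for a,b in((.009,.016),(.018,.0205),(.022,.0245),(.026,.028)):
        g=q[(r>a)&(r<b)&(q[:,2]<.066)]; print('r',a,b,len(g),np.percentile(g[:,2],[10,50,90]).round(4))
E
python3 - <<'E'
from h import *
im,d=save('scene','s7'); blobs('scene',d,box=(.38,.65,-.45,-.05))
im,d=save('top','t7'); blobs('top',d,box=(.38,.65,-.45,-.05))
stack('s7'); delta([.6025,-.1395,.09])
E
```

```text
scene px [235.2 211.7] n 263 encl c [ 0.4078 -0.124 ] D 63.3 ztop [0.0077 0.0108 0.014 ]
scene px [225.6 244.5] n 141 encl c [ 0.5166 -0.1808] D 41.0 ztop [0.0097 0.0142 0.0167]
scene px [144.  250.3] n 95 encl c [ 0.4692 -0.3775] D 37.7 ztop [0.006  0.0085 0.0111]
scene px [249.2 266.9] n 165 encl c [ 0.6007 -0.1376] D 48.3 ztop [0.0066 0.0092 0.0118]
top px [332.7 176.4] n 172 encl c [ 0.5978 -0.1394] D 41.5 ztop [0.0064 0.0086 0.0109]
top px [349.6 208.9] n 162 encl c [ 0.5122 -0.1781] D 36.0 ztop [0.0114 0.0139 0.0163]
top px [431.4 226.1] n 115 encl c [ 0.4635 -0.3791] D 33.8 ztop [0.0063 0.0084 0.0108]
top px [330.9 252.5] n 378 encl c [ 0.4028 -0.1247] D 59.8 ztop [0.0085 0.0106 0.013 ]
r 0.009 0.016 37 [0.0307 0.0335 0.0358]
r 0.018 0.0205 22 [0.0296 0.0331 0.0345]
r 0.022 0.0245 32 [0.0223 0.0288 0.0349]
r 0.026 0.028 29 [0.0115 0.0194 0.0243]
at [0.56   0.1047 0.095 ] rpy [-3.1408e+00 -1.8000e-03 -1.1080e-01] shift/0.1: [0.693 2.38  0.049] w 0.0621 F [-0.2  0.1  0.1] t 17.68
```

{"method": "apply_moves", "body": {"linear": [[0,0.15,0],[0,0.35,0],[0,0.55,0],[0,0.75,0],[0,0.9,0]], "delta_rot": [[0,0,0],[0,0,0],[0,0,0],[0,0,0],[0,0,0]], "gripper": 0.27}}

```text
clock: 18.1
position: [0.5488, 0.0133, 0.0932]
tool_rot: [3.141, 0.001, -0.112]
force: [-0.6, 0.2, 0.0]
grip_width: 0.054
finger_force: 0.0
```

{"method": "apply_moves", "body": {"linear": [[0.1,0.2,0],[0.2,0.4,0],[0.3,0.6,0],[0.4,0.8,0],[0.5,0.9,0]], "delta_rot": [[0,0,0],[0,0,0],[0,0,0],[0,0,0],[0,0,0]]}}

```text
clock: 18.52
position: [0.5888, -0.0829, 0.0932]
tool_rot: [3.141, 0.001, -0.113]
force: [-0.0, 0.1, -0.9]
grip_width: 0.0545
finger_force: 0.0
```

{"method": "apply_moves", "body": {"linear": [[0.1,0.2,0],[0.18,0.4,0.1],[0.18,0.57,0.3],[0.18,0.57,0.5],[0.18,0.57,0.5]], "delta_rot": [[0,0,0],[0,0,0],[0,0,0],[0,0,0],[0,0,0]]}}

```text
clock: 18.93
position: [0.5983, -0.1392, 0.0399]
tool_rot: [-3.142, 0.006, -0.112]
force: [-1.1, -0.2, -0.7]
grip_width: 0.0545
finger_force: 0.0
```

```bash
python3 - <<'E'
from h import *
delta([.602,-.1397,.0015])
E
```

```text
at [ 0.5983 -0.1392  0.0399] rpy [-3.1415  0.0057 -0.1124] shift/0.1: [0.04  0.    0.384] w 0.0545 F [-1.1 -0.2 -0.7] t 18.93
```

{"method": "apply_moves", "body": {"linear": [[0.02,0,0.06],[0.02,0,0.15],[0.02,0,0.25],[0.02,0,0.34],[0.02,0,0.38]], "delta_rot": [[0,0,0],[0,0,0],[0,0,0],[0,0,0],[0,0,0]]}}

```text
clock: 19.35
position: [0.6025, -0.1383, 0.0046]
tool_rot: [-3.141, 0.001, -0.11]
force: [-0.3, -0.1, -0.2]
grip_width: 0.0544
finger_force: 0.0
```

{"method": "apply_moves", "body": {"linear": [[0,0,0],[0,0,0],[0,0,0],[0,0,0],[0,0,0]], "delta_rot": [[0,0,0],[0,0,0],[0,0,0],[0,0,0],[0,0,0]], "gripper": -0.6}}

```text
clock: 19.77
position: [0.6031, -0.1388, 0.0061]
tool_rot: [-3.142, -0.001, -0.111]
force: [-0.2, -0.5, -0.5]
grip_width: 0.0372
finger_force: 60.1
```

{"method": "apply_moves", "body": {"linear": [[0,0,0],[0,0,0],[0,0,0],[0,0,0],[0,0,0]], "delta_rot": [[0,0,0],[0,0,0],[0,0,0],[0,0,0],[0,0,0]]}}

```text
clock: 20.18
position: [0.6028, -0.1388, 0.0058]
tool_rot: [-3.142, 0.0, -0.111]
force: [0.5, -0.5, -1.2]
grip_width: 0.0374
finger_force: 60.1
```

{"method": "apply_moves", "body": {"linear": [[0,0,-0.1],[0,0,-0.3],[0,0,-0.5],[0,0,-0.7],[0,0,-0.9]], "delta_rot": [[0,0,0],[0,0,0],[0,0,0],[0,0,0],[0,0,0]]}}

```text
clock: 20.6
position: [0.6028, -0.1389, 0.0975]
tool_rot: [3.142, -0.0, -0.111]
force: [0.7, -1.0, -0.1]
grip_width: 0.0374
finger_force: 60.3
```

{"method": "apply_moves", "body": {"linear": [[0,0,0],[0,0,0],[0,0,0],[0,0,0],[0,0,0]], "delta_rot": [[0,0,0],[0,0,0],[0,0,0],[0,0,0],[0,0,0]]}}

```text
clock: 21.02
position: [0.6024, -0.1387, 0.0951]
tool_rot: [-3.142, 0.001, -0.111]
force: [0.3, -0.5, -1.6]
grip_width: 0.0371
finger_force: 60.3
```

```bash
python3 - <<'E'
from h import *
save('scene','s8'); s=monitor.observe(); delta([.559,.104,.09])
held('s8',.042,.009,s['position'][2]-.002,s['position'])
E
```

```text
at [ 0.6025 -0.1387  0.0951] rpy [-3.1415e+00  1.1000e-03 -1.1080e-01] shift/0.1: [-0.701 -2.364  0.052] w 0.0372 F [ 0.  -0.5 -1.4] t 21.07
0.0891 8 xmin 0.5825 xmax 0.6224
0.0921 11 xmin 0.5926 xmax 0.6245
0.0951 55 xmin 0.5805 xmax 0.6235
0.0981 66 xmin 0.5828 xmax 0.6239
0.1011 12 xmin 0.586 xmax 0.6234
centre x - tcp x [np.float64(-0.0002), np.float64(0.0002), np.float64(0.0008)]
```

{"method": "apply_moves", "body": {"linear": [[-0.12,-0.15,0],[-0.24,-0.3,0],[-0.36,-0.5,0],[-0.48,-0.65,0],[-0.6,-0.8,0]], "delta_rot": [[0,0,0],[0,0,0],[0,0,0],[0,0,0],[0,0,0]]}}

```text
clock: 21.48
position: [0.5513, -0.0517, 0.0954]
tool_rot: [-3.142, 0.001, -0.111]
force: [0.4, -0.7, -0.4]
grip_width: 0.037
finger_force: 60.3
```

{"method": "apply_moves", "body": {"linear": [[-0.06,-0.2,0],[-0.11,-0.4,0],[-0.11,-0.6,0],[-0.11,-0.75,0],[-0.11,-0.85,0]], "delta_rot": [[0,0,0],[0,0,0],[0,0,0],[0,0,0],[0,0,0]]}}

```text
clock: 21.9
position: [0.5504, 0.0349, 0.0955]
tool_rot: [-3.141, 0.001, -0.109]
force: [0.4, -0.7, -0.7]
grip_width: 0.0376
finger_force: 60.3
```

{"method": "apply_moves", "body": {"linear": [[0,-0.2,0],[0,-0.4,0],[0,-0.6,0],[0,-0.71,0],[0,-0.71,0]], "delta_rot": [[0,0,0],[0,0,0],[0,0,0],[0,0,0],[0,0,0]]}}

```text
clock: 22.32
position: [0.5584, 0.106, 0.0955]
tool_rot: [-3.141, 0.0, -0.108]
force: [-0.4, -0.4, -1.0]
grip_width: 0.0372
finger_force: 60.3
```

{"method": "apply_moves", "body": {"linear": [[0,0,0],[0,0,0.02],[0,0,0.05],[0,0,0.08],[0,0,0.08]], "delta_rot": [[0,0,0],[0,0,0],[0,0,0],[0,0,0],[0,0,0]]}}

```text
clock: 22.73
position: [0.5581, 0.1028, 0.0871]
tool_rot: [3.141, 0.001, -0.112]
force: [0.3, 0.6, -0.4]
grip_width: 0.037
finger_force: 60.3
```

```bash
python3 - <<'E'
from h import *
delta([.5577,.104,.06]); print(monitor.observe()['finger_force'])
E
```

```text
at [0.5581 0.1028 0.0871] rpy [ 3.1411e+00  9.0000e-04 -1.1170e-01] shift/0.1: [-0.005 -0.011  0.271] w 0.037 F [ 0.3  0.6 -0.4] t 22.73
60.293095484375954
```

{"method": "apply_moves", "body": {"linear": [[0,-0.01,0.05],[0,-0.01,0.12],[0,-0.01,0.18],[0,-0.01,0.24],[0,-0.01,0.28]], "delta_rot": [[0,0,0],[0,0,0],[0,0,0],[0,0,0],[0,0,0]]}}

```text
clock: 23.15
position: [0.5582, 0.1045, 0.0588]
tool_rot: [3.141, 0.001, -0.111]
force: [0.3, 0.2, -0.9]
grip_width: 0.0367
finger_force: 60.3
```

{"method": "apply_moves", "body": {"linear": [[0,0,0.04],[0,0,0.09],[0,0,0.13],[0,0,0.17],[0,0,0.18]], "delta_rot": [[0,0,0],[0,0,0],[0,0,0],[0,0,0],[0,0,0]]}}

```text
clock: 23.57
position: [0.5582, 0.1046, 0.0411]
tool_rot: [3.141, 0.001, -0.111]
force: [0.6, -0.3, -0.4]
grip_width: 0.0373
finger_force: 60.3
```

{"method": "apply_moves", "body": {"linear": [[0,0,0.01],[0,0,0.02],[0,0,0.025],[0,0,0.025],[0,0,0.025]], "delta_rot": [[0,0,0],[0,0,0],[0,0,0],[0,0,0],[0,0,0]]}}

```text
clock: 23.98
position: [0.5586, 0.1046, 0.0395]
tool_rot: [-3.141, -0.0, -0.111]
force: [-0.1, -0.6, -1.7]
grip_width: 0.0373
finger_force: 60.3
```

{"method": "apply_moves", "body": {"linear": [[0,0,0],[0,0,0],[0,0,0],[0,0,0],[0,0,0]], "delta_rot": [[0,0,0],[0,0,0],[0,0,0],[0,0,0],[0,0,0]], "gripper": 0.27}}

```text
clock: 24.4
position: [0.5585, 0.1046, 0.0393]
tool_rot: [-3.142, -0.0, -0.111]
force: [0.8, -0.2, 0.1]
grip_width: 0.0541
finger_force: 0.0
```

{"method": "apply_moves", "body": {"linear": [[0,0,-0.1],[0,0,-0.25],[0,0,-0.4],[0,0,-0.55],[0,0,-0.55]], "delta_rot": [[0,0,0],[0,0,0],[0,0,0],[0,0,0],[0,0,0]]}}

```text
clock: 24.82
position: [0.5599, 0.1048, 0.0975]
tool_rot: [-3.14, -0.004, -0.111]
force: [0.4, -0.5, 1.6]
grip_width: 0.0542
finger_force: 0.0
```

```bash
python3 - <<'E'
from h import *
im,d=save('scene','s9'); blobs('scene',d,box=(.38,.65,-.45,-.05))
im,d=save('top','t9'); blobs('top',d,box=(.38,.65,-.45,-.05))
stack('s9'); delta([.4677,-.380,.09])
E
```

```text
scene px [235.1 211.8] n 268 encl c [ 0.4081 -0.1224] D 66.4 ztop [0.0074 0.0107 0.0137]
scene px [225.7 244.6] n 141 encl c [ 0.5172 -0.178 ] D 37.0 ztop [0.0093 0.0138 0.0168]
scene px [144.1 250.3] n 95 encl c [ 0.4692 -0.3793] D 37.2 ztop [0.0064 0.0087 0.012 ]
top px [349.6 209. ] n 165 encl c [ 0.5121 -0.1784] D 36.6 ztop [0.0105 0.0133 0.0154]
top px [431.3 226.1] n 114 encl c [ 0.4638 -0.3794] D 33.8 ztop [0.0064 0.0085 0.011 ]
top px [330.9 252.6] n 375 encl c [ 0.4039 -0.1259] D 57.7 ztop [0.0084 0.0106 0.0127]
r 0.009 0.016 33 [0.0394 0.0425 0.0448]
r 0.018 0.0205 30 [0.0325 0.0393 0.0434]
r 0.022 0.0245 39 [0.0226 0.0291 0.035 ]
r 0.026 0.028 34 [0.0121 0.0205 0.0246]
at [0.5588 0.1047 0.0951] rpy [-3.1411e+00 -1.2000e-03 -1.1090e-01] shift/0.1: [-0.369  4.918  0.048] w 0.0545 F [-1.  -0.2 -0.3] t 24.92
```

{"method": "apply_moves", "body": {"linear": [[0,0.2,0],[0,0.4,0],[0,0.6,0],[0,0.8,0],[0,1,0]], "delta_rot": [[0,0,0],[0,0,0],[0,0,0],[0,0,0],[0,0,0]], "gripper": 0.09}}

```text
clock: 25.33
position: [0.5468, 0.0043, 0.0937]
tool_rot: [3.141, 0.001, -0.111]
force: [-0.5, -0.3, 0.1]
grip_width: 0.0469
finger_force: 0.0
```

{"method": "apply_moves", "body": {"linear": [[0,0.2,0],[0,0.4,0],[0,0.6,0],[0,0.8,0],[0,1,0]], "delta_rot": [[0,0,0],[0,0,0],[0,0,0],[0,0,0],[0,0,0]]}}

```text
clock: 25.75
position: [0.5357, -0.0951, 0.0937]
tool_rot: [3.142, 0.001, -0.111]
force: [-0.4, -0.2, -0.2]
grip_width: 0.0467
finger_force: 0.0
```

{"method": "apply_moves", "body": {"linear": [[0,0.2,0],[-0.05,0.4,0],[-0.1,0.6,0],[-0.15,0.8,0],[-0.2,1,0]], "delta_rot": [[0,0,0],[0,0,0],[0,0,0],[0,0,0],[0,0,0]]}}

```text
clock: 26.17
position: [0.5046, -0.1921, 0.0937]
tool_rot: [-3.141, 0.001, -0.111]
force: [-0.3, -1.0, 0.7]
grip_width: 0.0462
finger_force: 0.0
```

{"method": "apply_moves", "body": {"linear": [[-0.05,0.2,0],[-0.1,0.4,0],[-0.15,0.6,0],[-0.17,0.8,0],[-0.17,1,0]], "delta_rot": [[0,0,0],[0,0,0],[0,0,0],[0,0,0],[0,0,0]]}}

```text
clock: 26.58
position: [0.4764, -0.2896, 0.0937]
tool_rot: [-3.141, 0.001, -0.111]
force: [-0.2, -0.0, -0.6]
grip_width: 0.0465
finger_force: 0.0
```

{"method": "apply_moves", "body": {"linear": [[0,0.2,0],[0,0.4,0.1],[0,0.6,0.2],[0,0.8,0.4],[0,0.92,0.5]], "delta_rot": [[0,0,0],[0,0,0],[0,0,0],[0,0,0],[0,0,0]]}}

```text
clock: 27.0
position: [0.4658, -0.3818, 0.0421]
tool_rot: [-3.141, 0.002, -0.112]
force: [-0.3, -1.3, -1.6]
grip_width: 0.0464
finger_force: 0.0
```

{"method": "apply_moves", "body": {"linear": [[0,0,0],[0,0,0],[0,0,0],[0,0,0],[0,0,0]], "delta_rot": [[0,0,0],[0,0,0],[0,0,0],[0,0,0],[0,0,0]]}}

```text
clock: 27.42
position: [0.468, -0.3796, 0.045]
tool_rot: [3.141, -0.001, -0.11]
force: [-0.3, 0.1, -0.9]
grip_width: 0.0468
finger_force: 0.0
```

```bash
python3 - <<'E'
from h import *
delta([.4677,-.380,.002])
E
```

```text
at [ 0.468  -0.3796  0.045 ] rpy [ 3.1415e+00 -8.0000e-04 -1.0960e-01] shift/0.1: [-0.002  0.005  0.43 ] w 0.0468 F [-0.3  0.1 -0.9] t 27.42
```

{"method": "apply_moves", "body": {"linear": [[0,0,0.08],[0,0,0.18],[0,0,0.28],[0,0,0.37],[0,0,0.41]], "delta_rot": [[0,0,0],[0,0,0],[0,0,0],[0,0,0],[0,0,0]]}}

```text
clock: 27.83
position: [0.4666, -0.3797, 0.0013]
tool_rot: [-3.141, 0.002, -0.111]
force: [-1.0, 0.3, 0.3]
grip_width: 0.0464
finger_force: 0.0
```

{"method": "apply_moves", "body": {"linear": [[0,0,0],[0,0,0],[0,0,0],[0,0,0],[0,0,0]], "delta_rot": [[0,0,0],[0,0,0],[0,0,0],[0,0,0],[0,0,0]], "gripper": -0.8}}

```text
clock: 28.25
position: [0.4675, -0.3805, 0.0037]
tool_rot: [3.141, -0.001, -0.111]
force: [0.1, 0.4, 0.7]
grip_width: 0.0301
finger_force: 59.3
```

{"method": "apply_moves", "body": {"linear": [[0,0,0],[0,0,0],[0,0,0],[0,0,0],[0,0,0]], "delta_rot": [[0,0,0],[0,0,0],[0,0,0],[0,0,0],[0,0,0]]}}

```text
clock: 28.67
position: [0.4673, -0.3803, 0.0033]
tool_rot: [3.142, -0.0, -0.111]
force: [-0.9, -0.0, -0.4]
grip_width: 0.0301
finger_force: 59.3
```

{"method": "apply_moves", "body": {"linear": [[0,0,-0.1],[0,0,-0.3],[0,0,-0.5],[0,0,-0.7],[0,0,-0.9]], "delta_rot": [[0,0,0],[0,0,0],[0,0,0],[0,0,0],[0,0,0]]}}

```text
clock: 29.08
position: [0.4672, -0.3803, 0.095]
tool_rot: [3.141, -0.0, -0.111]
force: [0.3, -0.7, -0.9]
grip_width: 0.0301
finger_force: 59.4
```

{"method": "apply_moves", "body": {"linear": [[0,0,0],[0,0,0],[0,0,0],[0,0,0],[0,0,0]], "delta_rot": [[0,0,0],[0,0,0],[0,0,0],[0,0,0],[0,0,0]]}}

```text
clock: 29.5
position: [0.4669, -0.38, 0.0926]
tool_rot: [-3.141, 0.001, -0.111]
force: [-0.7, -1.1, -0.6]
grip_width: 0.0304
finger_force: 59.4
```

```bash
python3 - <<'E'
from h import *
save('scene','s10'); s=monitor.observe(); delta([.558,.104,.09])
held('s10',.034,.009,s['position'][2]-.003,s['position'])
E
```

```text
at [ 0.467  -0.38    0.0926] rpy [-3.141e+00  1.000e-03 -1.107e-01] shift/0.1: [ 0.369 -4.911  0.029] w 0.0299 F [-0.4 -0.   0.1] t 29.55
0.0886 4 xmin 0.4577 xmax 0.4804
0.0916 9 xmin 0.4593 xmax 0.4851
0.0946 30 xmin 0.4522 xmax 0.4864
0.0976 39 xmin 0.4507 xmax 0.4847
0.1006 13 xmin 0.4585 xmax 0.4878
centre x - tcp x [np.float64(0.0006), np.float64(0.0012), np.float64(0.0018)]
```

{"method": "apply_moves", "body": {"linear": [[0.07,-0.2,0],[0.14,-0.4,0],[0.21,-0.6,0],[0.28,-0.8,0],[0.36,-1,0]], "delta_rot": [[0,0,0],[0,0,0],[0,0,0],[0,0,0],[0,0,0]]}}

```text
clock: 29.97
position: [0.5142, -0.2839, 0.0928]
tool_rot: [-3.141, 0.001, -0.111]
force: [1.5, 0.6, -0.5]
grip_width: 0.0304
finger_force: 59.4
```

{"method": "apply_moves", "body": {"linear": [[0,-0.2,0],[0,-0.4,0],[0,-0.6,0],[0,-0.8,0],[0,-1,0]], "delta_rot": [[0,0,0],[0,0,0],[0,0,0],[0,0,0],[0,0,0]]}}

```text
clock: 30.38
position: [0.525, -0.1845, 0.0929]
tool_rot: [-3.141, 0.001, -0.111]
force: [0.8, -0.1, -0.7]
grip_width: 0.0305
finger_force: 59.4
```

{"method": "apply_moves", "body": {"linear": [[0,-0.2,0],[0,-0.4,0],[0,-0.6,0],[0,-0.8,0],[0,-1,0]], "delta_rot": [[0,0,0],[0,0,0],[0,0,0],[0,0,0],[0,0,0]]}}

```text
clock: 30.8
position: [0.5361, -0.0851, 0.0929]
tool_rot: [3.142, 0.001, -0.111]
force: [0.3, -0.5, -0.7]
grip_width: 0.0303
finger_force: 59.4
```

{"method": "apply_moves", "body": {"linear": [[0,-0.2,0],[0,-0.4,0],[0,-0.6,0],[0,-0.8,0],[0,-1,0]], "delta_rot": [[0,0,0],[0,0,0],[0,0,0],[0,0,0],[0,0,0]]}}

```text
clock: 31.22
position: [0.5472, 0.0142, 0.0929]
tool_rot: [3.141, 0.001, -0.111]
force: [-0.1, -0.3, -0.4]
grip_width: 0.0301
finger_force: 59.4
```

{"method": "apply_moves", "body": {"linear": [[0,-0.2,0],[0,-0.4,0],[0,-0.6,0],[0,-0.8,0],[0,-0.91,0]], "delta_rot": [[0,0,0],[0,0,0],[0,0,0],[0,0,0],[0,0,0]]}}

```text
clock: 31.63
position: [0.5573, 0.1062, 0.0929]
tool_rot: [-3.141, 0.001, -0.109]
force: [-0.0, -0.4, -0.3]
grip_width: 0.0302
finger_force: 59.4
```

{"method": "apply_moves", "body": {"linear": [[0,0,0],[0,0,0.02],[0,0,0.05],[0,0,0.08],[0,0,0.08]], "delta_rot": [[0,0,0],[0,0,0],[0,0,0],[0,0,0],[0,0,0]]}}

```text
clock: 32.05
position: [0.557, 0.1026, 0.0845]
tool_rot: [3.141, 0.001, -0.112]
force: [-0.6, -0.2, -0.7]
grip_width: 0.0302
finger_force: 59.4
```

```bash
python3 - <<'E'
from h import *
delta([.5573,.1043,.06]); print(monitor.observe()['finger_force'])
E
```

```text
at [0.557  0.1026 0.0845] rpy [ 3.1409e+00  9.0000e-04 -1.1210e-01] shift/0.1: [ 0.001 -0.018  0.245] w 0.0302 F [-0.6 -0.2 -0.7] t 32.05
59.4319811090827
```

{"method": "apply_moves", "body": {"linear": [[0,-0.01,0.05],[0,-0.01,0.1],[0,-0.01,0.16],[0,-0.01,0.22],[0,-0.01,0.25]], "delta_rot": [[0,0,0],[0,0,0],[0,0,0],[0,0,0],[0,0,0]]}}

```text
clock: 32.47
position: [0.5571, 0.1046, 0.0592]
tool_rot: [3.141, 0.001, -0.111]
force: [-0.3, -0.1, -0.6]
grip_width: 0.0302
finger_force: 59.4
```

{"method": "apply_moves", "body": {"linear": [[0,0,0.03],[0,0,0.06],[0,0,0.09],[0,0,0.12],[0,0,0.12]], "delta_rot": [[0,0,0],[0,0,0],[0,0,0],[0,0,0],[0,0,0]]}}

```text
clock: 32.88
position: [0.5573, 0.1047, 0.0478]
tool_rot: [3.141, 0.0, -0.111]
force: [-0.2, 0.4, -0.7]
grip_width: 0.03
finger_force: 59.4
```

Bottom now at about 44.5 mm, target 42. Lower 2 mm more, release, and retract.

{"method": "apply_moves", "body": {"linear": [[0,0,0.01],[0,0,0.02],[0,0,0.025],[0,0,0.025],[0,0,0.025]], "delta_rot": [[0,0,0],[0,0,0],[0,0,0],[0,0,0],[0,0,0]]}}

```text
clock: 33.3
position: [0.5575, 0.1047, 0.0459]
tool_rot: [-3.142, -0.0, -0.111]
force: [0.8, 1.0, -0.0]
grip_width: 0.0301
finger_force: 59.4
```

{"method": "apply_moves", "body": {"linear": [[0,0,0],[0,0,0],[0,0,0],[0,0,0],[0,0,0]], "delta_rot": [[0,0,0],[0,0,0],[0,0,0],[0,0,0],[0,0,0]], "gripper": 0.1}}

```text
clock: 33.72
position: [0.5575, 0.1047, 0.0458]
tool_rot: [-3.142, -0.0, -0.111]
force: [0.5, -0.7, 0.2]
grip_width: 0.0471
finger_force: 0.0
```

{"method": "apply_moves", "body": {"linear": [[0,0,-0.1],[0,0,-0.25],[0,0,-0.4],[0,0,-0.55],[0,0,-0.6]], "delta_rot": [[0,0,0],[0,0,0],[0,0,0],[0,0,0],[0,0,0]]}}

```text
clock: 34.13
position: [0.5584, 0.1049, 0.1084]
tool_rot: [-3.141, -0.003, -0.111]
force: [0.2, -0.3, -0.3]
grip_width: 0.0466
finger_force: 0.0
```

{"method": "apply_moves", "body": {"linear": [[0,0.2,0],[0,0.4,0],[0,0.6,0],[0,0.8,0],[0,1,0]], "delta_rot": [[0,0,0],[0,0,0],[0,0,0],[0,0,0],[0,0,0]], "gripper": -1}}

```text
clock: 34.55
position: [0.5462, 0.0044, 0.106]
tool_rot: [-3.142, -0.0, -0.111]
force: [0.4, 0.0, 0.2]
grip_width: -0.0003
finger_force: 0.0
```

```bash
python3 - <<'E'
from h import *
im,d=save('scene','s11',(280,150,400,240),6); stack('s11')
P=pts('scene',d).reshape(-1,3)
q=P[(P[:,2]>.09)&(P[:,2]<.3)&(P[:,0]>.58)&(P[:,0]<.8)&(abs(P[:,1]-.09)<.06)]
print(q.min(0),q.max(0),np.polyfit(q[:,2],q[:,0],1)); g=q[q[:,2]>.24]; print(g.mean(0))
delta([.5585,0,.095])
E
```

```text
r 0.009 0.016 48 [0.0416 0.0499 0.0529]
r 0.018 0.0205 30 [0.0321 0.0377 0.0456]
r 0.022 0.0245 34 [0.0199 0.0295 0.0356]
r 0.026 0.028 23 [0.0115 0.0201 0.0243]
[0.58016897 0.03235828 0.09040903] [0.66083191 0.12108745 0.299712  ] [-0.11062112  0.66510787]
[0.6367724  0.09326246 0.25053822]
at [ 5.457e-01 -1.000e-04  1.060e-01] rpy [ 3.1395e+00  1.0000e-04 -1.1460e-01] shift/0.1: [ 0.127 -0.016  0.11 ] w -0.0 F [-0.3 -5.6  0.1] t 34.6
```

View pics/s11.png

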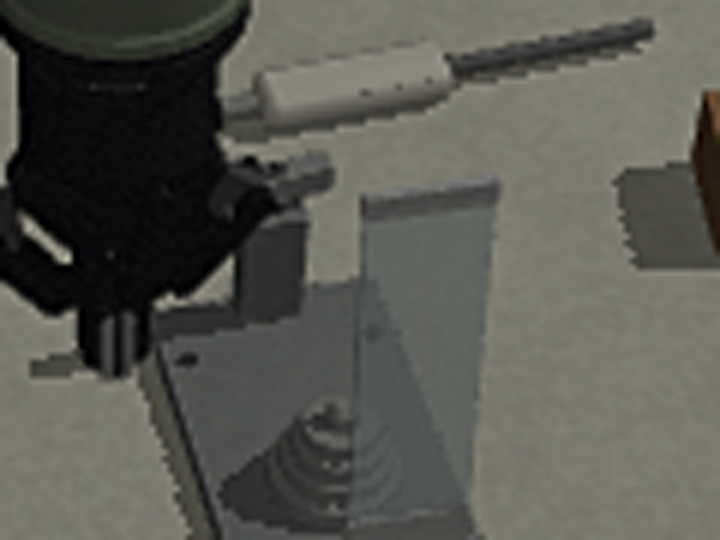

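All four rings are home: the stepped cone is at (330,450) and the top measures about 51 mm. The lid stands at (425,330) and the button at (275,180). Next I go round behind the lid with the fingers shut.

{"method": "apply_moves", "body": {"linear": [[0,0.05,-0.2],[0,0.05,-0.4],[0,0.05,-0.6],[0,0.05,-0.8],[0,0.05,-1]], "delta_rot": [[0,0,0],[0,0,0],[0,0,0],[0,0,0],[0,0,0]]}}

```text
clock: 35.02
position: [0.5457, 0.0004, 0.2069]
tool_rot: [-3.142, 0.0, -0.111]
force: [-0.8, 0.5, 0.3]
grip_width: 0.0002
finger_force: 0.0
```

{"method": "apply_moves", "body": {"linear": [[0.2,0,-0.1],[0.4,0,-0.2],[0.6,0,-0.22],[0.8,0,-0.22],[1,0,-0.22]], "delta_rot": [[0,0,0],[0,0,0],[0,0,0],[0,0,0],[0,0,0]]}}

```text
clock: 35.43
position: [0.6462, -0.0107, 0.2283]
tool_rot: [-3.141, -0.0, -0.111]
force: [-0.7, 0.2, 0.5]
grip_width: -0.0003
finger_force: 0.0
```

{"method": "apply_moves", "body": {"linear": [[0.1,0,0],[0.2,0,0],[0.25,0,0],[0.25,0,0],[0.25,0,0]], "delta_rot": [[0,0,0],[0,0,0],[0,0,0],[0,0,0],[0,0,0]]}}

```text
clock: 35.85
position: [0.6697, -0.0134, 0.2276]
tool_rot: [3.142, 0.001, -0.111]
force: [-0.2, 0.2, 0.2]
grip_width: -0.0
finger_force: 0.0
```

```bash
cat >> h.py <<'E'
def cad(p=None):
    s=monitor.observe(); p=s['position'] if p is None else p; c,n=np.cos(-.111),np.sin(-.111); d=p[:2]-np.array([.5585,.1045])
    print('caddy xyz mm',round(1e3*(c*d[0]+n*d[1]),1),round(1e3*(-n*d[0]+c*d[1]),1),round(1e3*p[2],1),'F',s['force'].round(1),'t',s['clock'].round(1),'q',s['qpos'].round(2))
E
python3 -c "
from h import *
cad()"
```

```text
Traceback (most recent call last):
  File "h.py", line 49, in cad
    print('caddy xyz mm',round(1e3*(c*d[0]+n*d[1]),1),round(1e3*(-n*d[0]+c*d[1]),1),round(1e3*p[2],1),'F',s['force'].round(1),'t',s['clock'].round(1),'q',s['qpos'].round(2))
                                                                                                                                  ^^^^^^^^^^^^^^^^
AttributeError: 'float' object has no attribute 'round'
```

{"method": "apply_moves", "body": {"linear": [[0,-0.2,0],[0,-0.4,0],[0,-0.6,0],[0,-0.8,0],[0,-1,0]], "delta_rot": [[0,0,0],[0,0,0],[0,0,0],[0,0,0],[0,0,0]]}}

```text
clock: 36.27
position: [0.6806, 0.0869, 0.2282]
tool_rot: [-3.141, -0.0, -0.111]
force: [-0.8, 0.0, 0.0]
grip_width: 0.0003
finger_force: 0.0
```

{"method": "apply_moves", "body": {"linear": [[-0.05,-0.05,0.02],[-0.1,-0.05,0.04],[-0.16,-0.05,0.06],[-0.22,-0.05,0.08],[-0.28,-0.05,0.08]], "delta_rot": [[0,0,0],[0,0,0],[0,0,0],[0,0,0],[0,0,0]]}}

```text
clock: 36.68
position: [0.6529, 0.0927, 0.2195]
tool_rot: [3.141, 0.0, -0.112]
force: [-0.2, -0.2, -0.7]
grip_width: 0.0
finger_force: 0.0
```

```bash
sed -i "s/s\['clock'\].round(1)/round(s['clock'],1)/" h.py; python3 -c "
from h import *
cad()"
```

```text
caddy xyz mm 95.2 -1.3 219.5 F [-0.2 -0.2 -0.7] t 36.7 q [-0.27  0.59  0.07  1.52 -0.04  1.04 -1.88]
```

{"method": "apply_moves", "body": {"linear": [[-0.08,0,0.01],[-0.16,0,0.02],[-0.24,0,0.03],[-0.33,0,0.05],[-0.41,0,0.07]], "delta_rot": [[0,0,0],[0,0,0],[0,0,0],[0,0,0],[0,0,0]]}}

```text
clock: 37.1
position: [0.6122, 0.0985, 0.2128]
tool_rot: [-3.141, -0.0, -0.111]
force: [1.8, -0.7, -0.3]
grip_width: 0.0003
finger_force: 0.5
```

{"method": "apply_moves", "body": {"linear": [[-0.08,0,0.03],[-0.16,0,0.07],[-0.24,0,0.11],[-0.32,0,0.16],[-0.4,0,0.21]], "delta_rot": [[0,0,0],[0,0,0],[0,0,0],[0,0,0],[0,0,0]]}}

```text
clock: 37.52
position: [0.5726, 0.1031, 0.1913]
tool_rot: [-3.141, 0.0, -0.111]
force: [1.2, 0.4, 0.8]
grip_width: -0.0001
finger_force: 0.5
```

```bash
python3 -c "
from h import *
cad(); save('scene','s12',(280,130,420,250),5)"
```

```text
caddy xyz mm 14.1 0.2 191.3 F [1.2 0.4 0.8] t 37.5 q [-0.32  0.5   0.06  1.76 -0.03  0.88 -1.93]
```

View pics/s12.png

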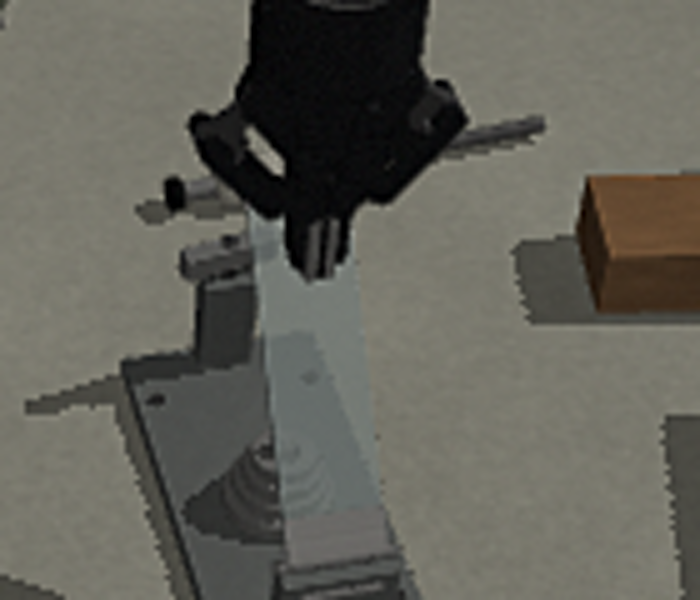

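The lid is folding down under the shut fingertips at (320,270), with light contact. Continuing down.

{"method": "apply_moves", "body": {"linear": [[-0.07,0,0.05],[-0.13,0,0.11],[-0.2,0,0.18],[-0.26,0,0.25],[-0.32,0,0.32]], "delta_rot": [[0,0,0],[0,0,0],[0,0,0],[0,0,0],[0,0,0]]}}

```text
clock: 37.98
position: [0.5409, 0.1066, 0.159]
tool_rot: [-3.142, 0.0, -0.111]
force: [0.3, -0.6, 0.1]
grip_width: -0.0002
finger_force: 0.4
```

{"method": "apply_moves", "body": {"linear": [[-0.05,0,0.08],[-0.1,0,0.16],[-0.14,0,0.24],[-0.18,0,0.32],[-0.21,0,0.4]], "delta_rot": [[0,0,0],[0,0,0],[0,0,0],[0,0,0],[0,0,0]]}}

```text
clock: 38.4
position: [0.5203, 0.1088, 0.1189]
tool_rot: [3.142, 0.0, -0.111]
force: [0.3, 0.1, 0.1]
grip_width: 0.0
finger_force: 0.4
```

{"method": "apply_moves", "body": {"linear": [[-0.02,0,0.08],[-0.04,0,0.16],[-0.06,0,0.24],[-0.08,0,0.32],[-0.08,0,0.36]], "delta_rot": [[0,0,0],[0,0,0],[0,0,0],[0,0,0],[0,0,0]]}}

```text
clock: 38.82
position: [0.5121, 0.1097, 0.0826]
tool_rot: [3.141, 0.001, -0.111]
force: [-0.4, -0.3, -0.1]
grip_width: -0.0001
finger_force: 0.3
```

{"method": "apply_moves", "body": {"linear": [[0,0,0.02],[0,0,0.04],[0,0,0.06],[0,0,0.07],[0,0,0.07]], "delta_rot": [[0,0,0],[0,0,0],[0,0,0],[0,0,0],[0,0,0]]}}

```text
clock: 39.23
position: [0.5129, 0.1097, 0.0768]
tool_rot: [-3.142, -0.0, -0.111]
force: [-0.5, 0.1, 0.5]
grip_width: 0.0001
finger_force: 0.0
```

```bash
python3 -c "
from h import *
cad()"
```

```text
caddy xyz mm -45.9 0.1 76.8 F [-0.5  0.1  0.5] t 39.2 q [-0.35  0.59  0.04  1.99 -0.04  0.56 -1.97]
```

{"method": "apply_moves", "body": {"linear": [[0,0,0.005],[0,0,0.01],[0,0,0.015],[0,0,0.02],[0,0,0.02]], "delta_rot": [[0,0,0],[0,0,0],[0,0,0],[0,0,0],[0,0,0]]}}

```text
clock: 39.65
position: [0.513, 0.1098, 0.0757]
tool_rot: [-3.141, -0.001, -0.111]
force: [-5.3, -0.3, 20.1]
grip_width: 0.0002
finger_force: 10.1
```

{"method": "apply_moves", "body": {"linear": [[0,0,0.003],[0,0,0.006],[0,0,0.01],[0,0,0.01],[0,0,0.01]], "delta_rot": [[0,0,0],[0,0,0],[0,0,0],[0,0,0],[0,0,0]]}}

```text
clock: 40.07
position: [0.513, 0.1098, 0.0753]
tool_rot: [-3.141, -0.001, -0.111]
force: [-10.4, -1.6, 37.9]
grip_width: -0.0002
finger_force: 18.2
```

Lid shut: firm contact at 75.5 mm. Now I lift, go above the button, and turn the tool +90° while opening partly.

{"method": "apply_moves", "body": {"linear": [[0,0,-0.1],[0,0,-0.25],[0,0,-0.4],[0,0,-0.6],[0,0,-0.75]], "delta_rot": [[0,0,0],[0,0,0],[0,0,0],[0,0,0],[0,0,0]]}}

```text
clock: 40.48
position: [0.513, 0.1097, 0.1502]
tool_rot: [-3.141, -0.001, -0.111]
force: [-0.0, 0.2, 0.6]
grip_width: 0.0
finger_force: 0.0
```

{"method": "apply_moves", "body": {"linear": [[-0.13,0,0],[-0.26,0,0],[-0.39,0,0],[-0.52,0,0],[-0.66,0,0]], "delta_rot": [[0,0,-0.05],[0,0,-0.1],[0,0,-0.15],[0,0,-0.2],[0,0,-0.25]], "gripper": -0.2}}

```text
clock: 40.9
position: [0.4468, 0.117, 0.149]
tool_rot: [3.141, -0.001, 0.418]
force: [-1.0, 0.4, -0.2]
grip_width: 0.0342
finger_force: 0.0
```

{"method": "apply_moves", "body": {"linear": [[0,0,0],[0,0,0],[0,0,0],[0,0,0],[0,0,0]], "delta_rot": [[0,0,-0.05],[0,0,-0.1],[0,0,-0.15],[0,0,-0.2],[0,0,-0.25]]}}

```text
clock: 41.32
position: [0.4473, 0.117, 0.149]
tool_rot: [3.141, -0.0, 0.941]
force: [-0.1, 1.2, -0.7]
grip_width: 0.0342
finger_force: 0.0
```

{"method": "apply_moves", "body": {"linear": [[0,0,0],[0,0,0],[0,0,0],[0,0,0],[0,0,0]], "delta_rot": [[0,0,-0.05],[0,0,-0.1],[0,0,-0.15],[0,0,-0.2],[0,0,-0.25]]}}

```text
clock: 41.73
position: [0.4473, 0.117, 0.149]
tool_rot: [3.141, -0.0, 1.465]
force: [-0.2, -0.7, 0.7]
grip_width: 0.0339
finger_force: 0.0
```

{"method": "apply_moves", "body": {"linear": [[0,0,0],[0,0,0],[0,0,0],[0,0,0],[0,0,0]], "delta_rot": [[0,0,0],[0,0,0],[0,0,0],[0,0,0],[0,0,0]]}}

```text
clock: 42.15
position: [0.4472, 0.1171, 0.1488]
tool_rot: [3.142, 0.0, 1.458]
force: [-0.1, -0.7, 0.9]
grip_width: 0.0339
finger_force: 0.0
```

```bash
python3 - <<'E'
from h import *
cad(); delta([.4472,.1169,.085],-.111+np.pi/2); im,d=save('scene','s13',(270,140,400,250),5)
M=pts('scene',d).reshape(-1,3); c,n=np.cos(-.111),np.sin(-.111)
D=M[:,:2]-[.5585,.1045]; C=np.c_[c*D[:,0]+n*D[:,1],-n*D[:,0]+c*D[:,1]]
for lo in np.arange(-.09,.1,.03):
    q=M[(C[:,0]>lo)&(C[:,0]<lo+.015)&(abs(C[:,1])<.02)&(M[:,2]<.12)]; print('lid x',lo.round(3),np.percentile(q[:,2],[50,90,97]).round(4))
q=M[(M[:,2]>.086)&(M[:,2]<.1)&(abs(C[:,0]+.112)<.03)&(abs(C[:,1])<.04)]; print(len(q),q.mean(0),cv2.minAreaRect(q[:,:2].astype(np.float32)))
E
```

```text
caddy xyz mm -112.0 0.1 148.8 F [-0.1 -0.7  0.9] t 42.1 q [-0.1   0.41 -0.36  2.08  0.22  0.69 -0.72]
at [0.4472 0.1171 0.1488] rpy [3.1415 0.     1.4584] shift/0.1: [-0.002  0.     0.638] w 0.0339 F [-0.1 -0.7  0.9] t 42.15
rotz share -0.0007
lid x -0.09 [0.0756 0.0784 0.08  ]
lid x -0.06 [0.0761 0.0784 0.0802]
lid x -0.03 [0.0763 0.079  0.0805]
lid x 0.0 [0.0762 0.0786 0.0795]
lid x 0.03 [0.0759 0.0785 0.0799]
lid x 0.06 [0.0766 0.0792 0.0803]
lid x 0.09 [0.0676 0.0757 0.079 ]
114 [0.45143216 0.11474084 0.09391215] ((0.4496414363384247, 0.1159956157207489), (0.015862256288528442, 0.054809436202049255), 5.081477642059326)
```

View pics/s13.png

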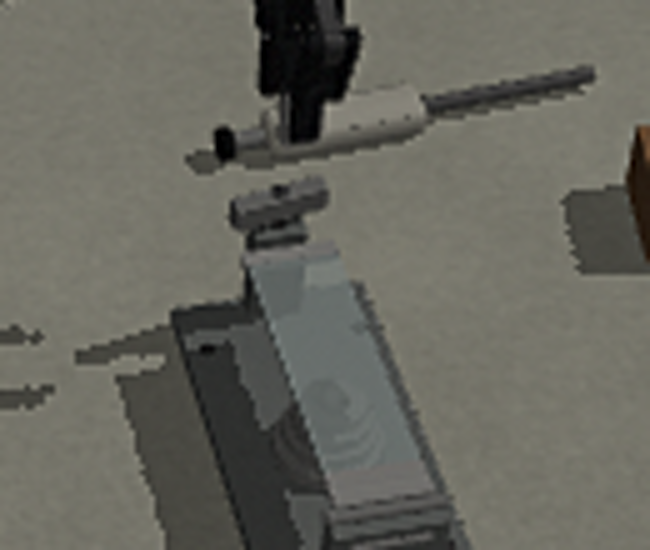

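The lid is flat at 76 mm all along, and the bar at (280,200) lies right below the gripper. Descend and grip it.

{"method": "apply_moves", "body": {"linear": [[0,0,0.1],[0,0,0.25],[0,0,0.4],[0,0,0.55],[0,0,0.62]], "delta_rot": [[0,0,0],[0,0,0],[0,0,0],[0,0,0],[0,0,0]]}}

```text
clock: 42.62
position: [0.4463, 0.1168, 0.0848]
tool_rot: [-3.14, 0.001, 1.46]
force: [-0.8, 0.3, -0.5]
grip_width: 0.0342
finger_force: 0.0
```

{"method": "apply_moves", "body": {"linear": [[0,0,0],[0,0,0],[0,0,0],[0,0,0],[0,0,0]], "delta_rot": [[0,0,0],[0,0,0],[0,0,0],[0,0,0],[0,0,0]], "gripper": -1, "force": 30}}

```text
clock: 43.03
position: [0.4461, 0.1171, 0.0866]
tool_rot: [-3.14, 0.0, 1.46]
force: [-3.4, 3.8, -20.8]
grip_width: 0.0111
finger_force: 30.8
```

{"method": "apply_moves", "body": {"linear": [[0,0,0],[0,0,0],[0,0,0],[0,0,0],[0,0,0]], "delta_rot": [[0,0,0],[0,0,0],[0,0,0],[0,0,0],[0,0,0]]}}

```text
clock: 43.45
position: [0.4461, 0.1171, 0.0866]
tool_rot: [-3.14, 0.0, 1.46]
force: [-3.4, 3.4, -18.8]
grip_width: 0.0109
finger_force: 30.8
```

{"method": "apply_moves", "body": {"linear": [[0,0,0],[0,0,0],[0,0,0],[0,0,0],[0,0,0]], "delta_rot": [[0,0,-0.04],[0,0,-0.08],[0,0,-0.12],[0,0,-0.16],[0,0,-0.2]]}}

```text
clock: 43.87
position: [0.4455, 0.1171, 0.0866]
tool_rot: [-3.139, -0.0, 1.883]
force: [-8.6, 4.4, -16.6]
grip_width: 0.0109
finger_force: 31.2
```

{"method": "apply_moves", "body": {"linear": [[0,0,0],[0,0,0],[0,0,0],[0,0,0],[0,0,0]], "delta_rot": [[0,0,-0.05],[0,0,-0.1],[0,0,-0.15],[0,0,-0.2],[0,0,-0.25]]}}

```text
clock: 44.28
position: [0.4449, 0.1167, 0.0865]
tool_rot: [-3.138, -0.002, 2.408]
force: [-14.8, 2.4, -10.6]
grip_width: 0.0108
finger_force: 31.8
```

{"method": "apply_moves", "body": {"linear": [[0,0,0],[0,0,0],[0,0,0],[0,0,0],[0,0,0]], "delta_rot": [[0,0,-0.05],[0,0,-0.1],[0,0,-0.15],[0,0,-0.2],[0,0,-0.25]]}}

```text
clock: 44.7
position: [0.4447, 0.116, 0.0865]
tool_rot: [-3.138, -0.004, 2.931]
force: [-15.2, -1.2, -5.9]
grip_width: 0.011
finger_force: 32.4
```

{"method": "apply_moves", "body": {"linear": [[0,0,0],[0,0,0],[0,0,0],[0,0,0],[0,0,0]], "delta_rot": [[0,0,-0.04],[0,0,-0.05],[0,0,-0.05],[0,0,-0.05],[0,0,-0.05]]}}

```text
clock: 45.12
position: [0.4447, 0.1159, 0.0865]
tool_rot: [-3.138, -0.004, 3.031]
force: [-15.0, -0.5, -4.2]
grip_width: 0.0109
finger_force: 32.6
```

```bash
python3 -c "
from h import *
cad(); delta([.4472,.1169,.085],-.111+np.pi)"
```

```text
caddy xyz mm -114.4 -1.3 86.5 F [-15.   -0.5  -4.2] t 45.1 q [ 0.17  0.59 -0.72  2.11  0.64  0.67  0.47]
at [0.4447 0.1159 0.0865] rpy [-3.1385 -0.004   3.0305] shift/0.1: [-0.024  0.013  0.015] w 0.0109 F [-15.   -0.5  -4.2] t 45.12
rotz share -0.0
```

Turned 90°. Release, lift clear, and look.

{"method": "apply_moves", "body": {"linear": [[0,0,0],[0,0,0],[0,0,0],[0,0,0],[0,0,0]], "delta_rot": [[0,0,0],[0,0,0],[0,0,0],[0,0,0],[0,0,0]], "gripper": -0.3}}

```text
clock: 45.53
position: [0.4475, 0.117, 0.0871]
tool_rot: [3.141, 0.001, 3.031]
force: [0.7, 0.4, -0.2]
grip_width: 0.0302
finger_force: 0.0
```

{"method": "apply_moves", "body": {"linear": [[0,0,-0.1],[0,0,-0.3],[0,0,-0.5],[0,0,-0.7],[0,0,-0.9]], "delta_rot": [[0,0,0],[0,0,0],[0,0,0],[0,0,0],[0,0,0]]}}

```text
clock: 45.95
position: [0.447, 0.1172, 0.1785]
tool_rot: [3.141, -0.0, 3.031]
force: [0.1, -0.4, -0.0]
grip_width: 0.0302
finger_force: 0.0
```

{"method": "apply_moves", "body": {"linear": [[0,-0.15,-0.2],[0,-0.3,-0.4],[0,-0.5,-0.6],[0,-0.7,-0.8],[0,-0.9,-0.8]], "delta_rot": [[0,0,0],[0,0,0],[0,0,0],[0,0,0],[0,0,0]]}}

```text
clock: 46.37
position: [0.4381, 0.0274, 0.2605]
tool_rot: [3.141, 0.004, 3.031]
force: [0.8, 0.1, -0.6]
grip_width: 0.0296
finger_force: 0.0
```

```bash
python3 - <<'E'
from h import *
cad(); im,d=save('scene','s14',(270,120,400,250),4.5); save('top','t14')
c,n=np.cos(-.111),np.sin(-.111)
for cam_,f in(('scene','s14'),('top','t14')):
    M=pts(cam_,np.load(f'pics/{f}.npz')['d']).reshape(-1,3)
    D=M[:,:2]-[.5585,.1045]; C=np.c_[c*D[:,0]+n*D[:,1],-n*D[:,0]+c*D[:,1]]
    q=C[(M[:,2]>.089)&(M[:,2]<.102)&(abs(C[:,0]+.112)<.04)&(abs(C[:,1])<.04)]; print(len(q),cv2.minAreaRect(q.astype(np.float32)))
    for lo in (-.06,-.03,0,.03,.06): print(np.median(M[(abs(C[:,0]-lo)<.006)&(abs(C[:,1])<.02)&(M[:,2]<.12)][:,2]).round(4),end=' ')
a,b=np.load('pics/t0.npz')['d'],np.load('pics/t14.npz')['d']
blobs('top',b,box=(.28,.75,-.45,.3))
E
```

```text
caddy xyz mm -111.1 -90.0 260.5 F [ 0.8  0.1 -0.6] t 46.4 q [ 0.58  0.29 -0.93  2.    0.28  0.98  0.98]
75 ((-0.11018221825361252, -0.0005700406618416309), (0.012727496214210987, 0.05705740675330162), 89.38790130615234)
0.0752 0.0764 0.0761 0.0751 0.0768 0 ((0.0, 0.0), (0.0, 0.0), 0.0)
nan nan nan nan nan top px [292.8 121.8] n 147 encl c [ 0.7476 -0.042 ] D 115.0 ztop [0.0083 0.0176 0.0267]
top px [407.7 137.6] n 120 encl c [ 0.7107 -0.3522] D 78.4 ztop [0.0074 0.0174 0.0268]
top px [359.8 134.9] n 412 encl c [ 0.7061 -0.2149] D 61.3 ztop [0.0094 0.0117 0.0138]
top px [349.6 209. ] n 165 encl c [ 0.5121 -0.1774] D 36.8 ztop [0.0108 0.0136 0.0158]
top px [408.5 286.5] n 30 encl c [ 0.3181 -0.3143] D 36.3 ztop [0.0103 0.02   0.0254]
top px [422.2 288.1] n 99 encl c [ 0.3158 -0.3286] D 40.6 ztop [0.0062 0.0181 0.028 ]
top px [190.7 295.3] n 625 encl c [0.3077 0.227 ] D 145.6 ztop [0.0146 0.0203 0.0229]
  return _methods._mean(a, axis=axis, dtype=dtype,
  ret = ret.dtype.type(ret / rcount)
```

View pics/s14.png

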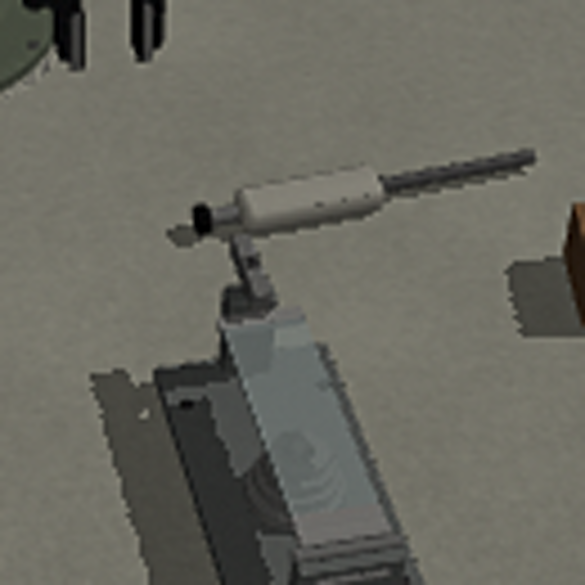

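The bar at (250,275) lies along the caddy and across the lid's end (within about 1° of a quarter turn). The lid is flat at 76 mm, so I hand in.

```bash
python3 -c "
from h import *
print(workorder.job_done())"
```

```text
the job is handed in; nothing more can be done
None
```

The four rings present (58, 50, 42, 34; no 66 on the bench) are stacked home on the post, the lid is shut flat, the turnbutton lies across its end, and the job is handed in; no result came back.

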